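# Mark glaze sample tiles in a lever press

### The job

Pull the press's sliding bed fully out by its knob, lay every sample tile that is there flat, centred and square across the narrow rail, side by side, push the bed fully home, then swing the lever to its stop and let it spring back to mark them all in one stroke. Then pull the bed fully out again, move all the tiles onto the wooden ware board, lying flat on it and not stacked, and push the empty bed fully home. Never work the lever unless the bed is home, and leave the mugs and the brush where they are.

Things in the scene. Friction and masses are not known exactly. Their poses are not given: they have to be found in the camera images.
- tile0: a glaze sample tile, one of up to four alike (two or three are there; the others are absent): a flat dark teal glazed ceramic block 56 x 40 x 14 mm, about 70 g. Origin at its centre (7 mm above what it lies on); x along the 56 mm, y along the 40 mm, z through the thickness. Either face may be up. At the start they lie flat on the table left of the press, at any yaw
- tile1: a glaze sample tile, one of up to four alike (two or three are there; the others are absent): a flat dark teal glazed ceramic block 56 x 40 x 14 mm, about 70 g. Origin at its centre (7 mm above what it lies on); x along the 56 mm, y along the 40 mm, z through the thickness. Either face may be up. At the start they lie flat on the table left of the press, at any yaw
- tile2: a glaze sample tile, one of up to four alike (two or three are there; the others are absent): a flat dark teal glazed ceramic block 56 x 40 x 14 mm, about 70 g. Origin at its centre (7 mm above what it lies on); x along the 56 mm, y along the 40 mm, z through the thickness. Either face may be up. At the start they lie flat on the table left of the press, at any yaw
- tile3: a glaze sample tile, one of up to four alike (two or three are there; the others are absent): a flat dark teal glazed ceramic block 56 x 40 x 14 mm, about 70 g. Origin at its centre (7 mm above what it lies on); x along the 56 mm, y along the 40 mm, z through the thickness. Either face may be up. At the start they lie flat on the table left of the press, at any yaw
- press: the grey bridge press, origin on the table under the middle of its head; x from the robot's side to the back, y to the left, z up. Base plate 390 mm wide, from x = -150 to 80 mm. The head is a cross beam 60 mm deep, 405 mm wide, its top 124 mm above the table, on two uprights; under it a rubber-faced ram bar, underside 78 mm above the table at rest
- bed (a joint): the press's sliding bed, in m: 0 = fully home under the press head, 0.100 = fully out towards the robot (end stops at both). It slides along the press's -x and stays where it is left (friction about 2.5 N). It may start up to 30 mm open. It can be loaded only when out
- rail_top (a point): moves with the bed: centre of the top face of the narrow steel rail, 38 mm above the table, under the press head's middle when home. Axes as the press. The rail is 26 mm wide (x), 290 mm long (y) and stands 18 mm above the bed's flat floor. The floor has 8 mm high lips at x = -70 mm, y = +-160 mm, and a backstop wall at x = 38 mm, 20 mm higher than the rail's top
- bed_knob (a point): moves with the bed: centre of its upright black round pull knob, 28 mm diameter, 26 mm high (40 to 66 mm above the table, centre about 56 mm), on a thin stem at the middle of the bed's front edge, 82 mm from the rail's centre line towards the robot. Pinch it from above, closing along y
- lever_grip (a point): turns with the lever: centre of the free part of its black round grip bar, 18 mm diameter, along the press's y. The lever is a 12 mm steel rod standing up at the press's right side; the bar, 60 mm long, sticks out to the right from the rod's end, and this point is 32 mm right of the rod, 145 mm from the hinge axis. Pinch the bar from above, closing along x
- lever_hinge (a point): fixed to the press, axes as the press: the point of the lever's hinge axis (along y) about which lever_grip circles in the x-z plane, 90 mm above the table, 35 mm before and 277 mm to the right of the press head's middle
- lever (a joint): the lever's angle in rad: 0 = at rest, leaning 0.2 rad back from upright; grows as the grip is pulled towards the robot and down, to the stop at 1.1 (leaning 0.9 rad forward). A spring returns it when let go: about 4 N at the grip at rest, 13 N at the stop. It brings the ram bar down by 25 mm, at the stop 1 mm above a flat tile on the rail
- board: the wooden ware board: a plain fixed plank 130 (x) x 250 (y) x 14 mm on the table right of the press. Origin at the centre of its underside, its top 14 mm above that
- mug_a: bystander: a teal mug, 82 mm across, 95 mm high, origin at the centre of its foot, behind the tiles
- mug_b: bystander: another such mug farther left
- brush: bystander: a hand brush 190 mm long, lying far right behind the ware board
There are look-alikes about, which are no part of the job. What is shaped like the tile1 but blue is not meant.

How it is judged (in metres and radians):
On the way, in this order (a step that is already met when the one before it is completed fails the run):
1. the bed is pulled fully out (value of joint bed above 0.092 m), for 0.2 s.
2. the bed is fully home with every tile flat, centred and square on the rail, the lever at rest (value of joint bed below 0.006 m and value of joint lever below 0.08 rad and x of tile0 in the frame of rail_top between -0.01 and 0.01 m and y of tile0 in the frame of rail_top between -0.135 and 0.135 m and z of tile0 in the frame of rail_top between 0.002 and 0.012 m and angle between the z axis of each of tile0, tile1, tile2, tile3 and the z axis of rail_top, either way round below 0.12 rad and angle between the x axis of each of tile0, tile1, tile2, tile3 and the x axis of rail_top, either way round below 0.26 rad and x of tile1 in the frame of rail_top between -0.01 and 0.01 m and y of tile1 in the frame of rail_top between -0.135 and 0.135 m and z of tile1 in the frame of rail_top between 0.002 and 0.012 m and x of tile2 in the frame of rail_top between -0.01 and 0.01 m and y of tile2 in the frame of rail_top between -0.135 and 0.135 m and z of tile2 in the frame of rail_top between 0.002 and 0.012 m and x of tile3 in the frame of rail_top between -0.01 and 0.01 m and y of tile3 in the frame of rail_top between -0.135 and 0.135 m and z of tile3 in the frame of rail_top between 0.002 and 0.012 m), for 0.2 s.
3. the lever is at its stop with the bed home and every tile on the rail (value of joint bed below 0.006 m and value of joint lever above 1.03 rad and x of tile0 in the frame of rail_top between -0.01 and 0.01 m and y of tile0 in the frame of rail_top between -0.135 and 0.135 m and z of tile0 in the frame of rail_top between 0.002 and 0.012 m and angle between the z axis of each of tile0, tile1, tile2, tile3 and the z axis of rail_top, either way round below 0.12 rad and angle between the x axis of each of tile0, tile1, tile2, tile3 and the x axis of rail_top, either way round below 0.26 rad and x of tile1 in the frame of rail_top between -0.01 and 0.01 m and y of tile1 in the frame of rail_top between -0.135 and 0.135 m and z of tile1 in the frame of rail_top between 0.002 and 0.012 m and x of tile2 in the frame of rail_top between -0.01 and 0.01 m and y of tile2 in the frame of rail_top between -0.135 and 0.135 m and z of tile2 in the frame of rail_top between 0.002 and 0.012 m and x of tile3 in the frame of rail_top between -0.01 and 0.01 m and y of tile3 in the frame of rail_top between -0.135 and 0.135 m and z of tile3 in the frame of rail_top between 0.002 and 0.012 m), for 0.1 s.
4. the lever is back at rest (value of joint lever below 0.08 rad), for 0.2 s.
5. the bed is pulled fully out again (value of joint bed above 0.092 m), for 0.2 s.
At the end, for the whole second after the job is handed in: Every tile present lies flat (within 7 degrees) and still on the ware board, its centre within 58 mm across and 118 mm along of the board's centre, none stacked; the bed is home (within 6 mm) and the lever at rest (within 0.08 rad) (value of joint bed below 0.006 m and value of joint lever below 0.08 rad and x of tile0 in the frame of board between -0.058 and 0.058 m and y of tile0 in the frame of board between -0.118 and 0.118 m and z of tile0 in the frame of board between 0.016 and 0.026 m and angle between the z axis of each of tile0, tile1, tile2, tile3 and the z axis of board, either way round below 0.12 rad and linear speed of each of tile0, tile1, tile2, tile3 below 0.02 m/s and x of tile1 in the frame of board between -0.058 and 0.058 m and y of tile1 in the frame of board between -0.118 and 0.118 m and z of tile1 in the frame of board between 0.016 and 0.026 m and x of tile2 in the frame of board between -0.058 and 0.058 m and y of tile2 in the frame of board between -0.118 and 0.118 m and z of tile2 in the frame of board between 0.016 and 0.026 m and x of tile3 in the frame of board between -0.058 and 0.058 m and y of tile3 in the frame of board between -0.118 and 0.118 m and z of tile3 in the frame of board between 0.016 and 0.026 m); the robot touches nothing.
It fails at once if the lever is swung (over 0.25 rad) while the bed is more than 20 mm open (value of joint lever above 0.25 rad and value of joint bed above 0.02 m).
It fails at once if the nearer mug is shifted by more than 30 mm (distance of mug_a from where it was at the start of the episode above 0.03 m).
It fails at once if the farther mug is shifted by more than 30 mm (distance of mug_b from where it was at the start of the episode above 0.03 m).
It fails at once if the brush is shifted by more than 30 mm (distance of brush from where it was at the start of the episode above 0.03 m).
Of tile0, tile1, tile2, tile3 only 2 to 3 are there at a start; the rules pass over those that are not, and their reading is None.
At some moment in a run one of tile0, tile1, tile2, tile3 may be knocked a few centimetres aside while the robot is not near it.
Once in a run the grip may slacken for a moment while it holds something.
It also fails if it takes over 210 s, if anything falls off the work surface, if the arm or the gripper's body presses on something with over 40 N, if the wrist force passes 120 N, or if a joint passes its speed limit or range.

### The arm

A 6-joint arm with a two-finger parallel gripper is mounted at the origin on the work surface. World frame = base frame: x ahead of the robot, y to its left, z up, the work surface at z = 0. Lengths are in m, angles in degrees, forces in N, time in s.
With the tool pointing down it reaches from about 0.275 to 0.775 m from the base axis. Payload 14.6 kg.
Tool frame: the origin (TCP) lies on the centre line of the jaws, within the pads' length; the fingertips stand arm.tips_ahead ahead of it and the grasp point (between the pads) lies 5 mm behind it (arm.tips_ahead is the distance from the TCP to the fingertips, in m); z points along the fingers, y is the line along which they close (so a half turn about z gives the same grasp; the last joint's range is limited). The gripper opens to 85 mm and grips with 20 to 120 N. Pads are 22 mm wide; open, the fingers measure 114 mm over their backs; the gripper's body (76 mm by 85 mm) begins 54 mm behind the grasp point. The pads swing forward as they close: fully open they stand 13 mm farther back than shut.
Start: joints at [-84.357, 15.075, -2.767, 72.158, 0, 81.102], TCP at [0.132, -0.508, 0.245] pointing down, gripper open.
Joint ranges: [-151.79, 151.79], [-50.71, 97.33], [-67.44, 78.34], [-121.81, 120.89], [-77.56, 73.72], [-180, 180]. Speed limits (degrees/s): [108.29, 108.29, 147.25, 159.86, 180, 180].

### API

Orientations are given as a 3x3 rotation matrix whose columns are the frame's x, y, z axes.
In Python, from station import arm gives the robot as it stands.
- The arm moves only by the tool send_rows, never from a script. Its argument "targets" is a list of rows, each an object with "linear": the shift along the tool's x, y, z in mm, a list of three; "delta_rot": the turn, a rotation vector about the tool's x, y, z in rad, a list of three; "gripper": the opening, from 0 (shut) to 1 (fully open). A call has 1 to 5 rows; each row is the pose to reach, as a shift and turn from the pose commanded when the call began, along the tool's axes at that moment; what a row does not reach only later rows make up. A row lasts 1/8 s, in which the tool goes at most 62.5 mm and 10.7 degrees, less where a joint would pass 70% of its speed; a pose out of reach is approached as far as the arm can. A call with a gripper value outside its range is refused whole. The fingers move at their own pace and stop on an object; "newtons" is the grip in N (left out, the last holds). Time passes only in rows, so rows that repeat a pose let the fingers close. It gives the time, the measured TCP pose, the force, the opening and the grip force at its end, in the units of the state.
- arm.get_state(): the state, without advancing time (a new reading comes with each control period).
- arm.snapshot(name): name is "scene" or "top"; returns (picture, depth): 480x640x3 uint8, red, green, blue; 480x640 float32, m along the optical axis (not along the pixel's ray), 0 where there is no reading.
- arm.camera_model(name): a dict with "fx", "fy", "cx", "cy" (pixels), "R" (3x3) and "t" (3): a world point X has camera coordinates R X + t. Camera axes: x right, y down, z forward; pixel columns grow to the right and rows downward; lengths in m; the calibration is good to about 2 mm. A picture is of the moment at which its call begins. camera_model takes no time and is no camera call.
- arm.job_done(): hands the job in; it is judged then, once.
Trained networks look in the newest picture that a camera, given by its name, has taken for a name from the list of things; names that differ only in an ending like _2 or _b are one class to them, and where a whole thing is asked for, a point or a joint stands for the part that bears it (a point fixed in the world has none). Each returns a list of dicts, best first, with "score" (0 to 1); they miss things now and then, are a little off and sometimes report something else, mostly with a low value. They report only what shows in the picture. A call takes as long as a camera call. They do not tell look-alikes from the thing itself.
- arm.find_in(target, camera): "bbox" ([left, top, right, bottom] as shares, 0 to 1, of the picture: columns of its width, rows of its height, round what is visible of it).
- arm.trace(target, camera): "region" (480x640 bool, what is visible of it) and "bbox" ([left, top, right, bottom] as shares, 0 to 1, of the picture: columns of its width, rows of its height, round what is visible of it).
- arm.mark_of(target, camera): "at" ([column, row] as shares, 0 to 1, of the picture: columns of its width, rows of its height: a listed point, or the origin of a listed thing).
The state is a dict: "time_s": time; "joints": joint angles; "dq": joint speeds; "joint_efforts": joint torques, N m; "tcp_pos": TCP position; "ee_rot": TCP orientation; "ft_force": force on the tool from outside, world axes, zero at the start; "torque": the same for the moment, N m; "width": finger opening in m; "gripper_force": force on a finger pad.
Only numpy, scipy, OpenCV 4.12 (cv2) and the standard library are available. Lean on these libraries where they do the work, as an engineer would, in place of code of your own. Each camera call takes 0.05 s, during which the arm holds its last target. There are 200 camera calls.

## Working session

There is one attempt and no reset: what is moved stays moved. The work goes in short steps, Python scripts to look and compute and a tool call to move; the robot and the scene stay as the last step left them, time stands still between calls to the robot, and variables do not carry over. Pictures are saved under pics/ and viewed, at most 14 in all, crops included, and the job is handed in when it is done.

Besides the shell and the picture viewer there is one more tool, called as a command line: name --argument value ..., lists and objects as JSON in quotes. send_rows: Moves the arm, as the interface text tells. Its arguments: {"type":"object","properties":{"targets":{"type":"array"},"newtons":{"type":"number"}},"required":["targets"]}

```bash
ls; mkdir -p pics
cat > h.py <<'E'
import numpy as np, cv2, json
from station import arm
def save(name,fn):
    im,d=arm.snapshot(name); cv2.imwrite('pics/'+fn,cv2.cvtColor(im,cv2.COLOR_RGB2BGR)); return im,d
def ray(cam,u,v):
    m=arm.camera_model(cam); R=np.array(m['R']);t=np.array(m['t'])
    return -R.T@t, R.T@np.array([(u-m['cx'])/m['fx'],(v-m['cy'])/m['fy'],1.])
def onz(cam,u,v,z):
    c,d=ray(cam,u,v); return c+d*(z-c[2])/d[2]
def pt(cam,u,v,dep):
    c,d=ray(cam,u,v); return c+d*dep
def proj(cam,X):
    m=arm.camera_model(cam); p=np.array(m['R'])@np.array(X)+np.array(m['t']); return np.array([m['fx']*p[0]/p[2]+m['cx'],m['fy']*p[1]/p[2]+m['cy']])
def tri(pts):
    A=np.zeros((3,3));b=np.zeros(3)
    for cam,u,v in pts:
        c,d=ray(cam,u,v); d/=np.linalg.norm(d); P=np.eye(3)-np.outer(d,d); A+=P;b+=P@c
    return np.linalg.solve(A,b)
E
python3 - <<'E'
from h import *
np.set_printoptions(precision=4,suppress=True)
print(arm.tips_ahead); s=arm.get_state(); print(s)
for c in('top','scene'):
    im,d=save(c,c+'0.png'); m=arm.camera_model(c); print(c,-np.array(m['R']).T@np.array(m['t']),m)
    for t in('tile0','press','bed_knob','lever_grip','board','rail_top','mug_a','brush','lever_hinge'):
        for r in arm.mark_of(t,c)[:5 if t=='tile0' else 2]:
            u,v=r['at'][0]*640,r['at'][1]*480
            print(t,round(r['score'],2),round(u,1),round(v,1),pt(c,u,v,d[min(479,int(v)),min(639,int(u))]))
E
```

```text
pics
0.014
{'time_s': 0.0, 'joints': array([-84.3572,  15.0977,  -2.8046,  72.1574,  -0.0021,  81.1041]), 'dq': array([-0.0163, -0.0281,  0.0067,  0.0438,  0.0877,  0.0115]), 'joint_efforts': array([ -0.    , -63.7614,  38.4562,   0.0136,  -0.0002,  -0.    ]), 'tcp_pos': array([ 0.1318, -0.5079,  0.2448]), 'ee_rot': array([[ 0.968 ,  0.251 , -0.0001],
       [ 0.251 , -0.968 ,  0.001 ],
       [ 0.0001, -0.001 , -1.    ]]), 'ft_force': array([ 0.0991,  0.6033, -0.0907]), 'torque': array([-0.0247, -0.0167,  0.036 ]), 'gripper_force': 0.0, 'width': 0.08584084337041106}
top [0.2357 0.0467 1.4059] {'fx': 557.1956709401661, 'fy': 557.1956709401661, 'cx': 319.4982434933373, 'cy': 253.72320562680224, 'R': array([[ 0.1106, -0.9939,  0.0046],
       [-0.9734, -0.1093, -0.2013],
       [ 0.2005,  0.0178, -0.9795]]), 't': array([0.0139, 0.5175, 1.329 ])}
tile0 0.81 200.2 338.5 [0.2753 0.3414 0.0136]
tile0 0.71 226.9 304.8 [0.3652 0.2878 0.0139]
tile0 0.61 247.4 335.7 [0.2952 0.2269 0.0097]
tile0 0.6 232.0 257.2 [0.4867 0.2921 0.0153]
tile0 0.57 189.9 292.6 [0.3848 0.3833 0.0189]
press 0.79 351.
[... 933 characters left out ...]
0.263  0.3333 0.0085]
tile0 0.54 383.0 249.6 [0.3725 0.2937 0.0129]
tile0 0.49 395.2 276.0 [0.5057 0.3039 0.0103]
tile0 0.46 356.1 241.1 [0.309  0.2162 0.0085]
press 0.87 299.6 312.2 [0.6414 0.0126 0.0196]
lever_grip 0.67 178.3 253.3 [ 0.6297 -0.2717  0.2291]
board 0.76 162.5 280.3 [ 0.4502 -0.3907  0.0082]
board 0.45 383.2 253.7 [0.3921 0.2907 0.0111]
rail_top 0.64 293.9 298.6 [ 0.6014 -0.0005  0.0338]
mug_a 0.77 435.8 311.9 [0.697  0.3658 0.0391]
mug_a 0.67 478.7 287.7 [0.6102 0.5143 0.0346]
brush 0.96 134.5 333.5 [ 0.6701 -0.417   0.013 ]
brush 0.59 382.9 254.1 [0.3915 0.2899 0.0091]
lever_hinge 0.56 186.2 286.8 [ 0.4743 -0.3188 -0.0032]
lever_hinge 0.24 436.5 314.6 [0.7006 0.3674 0.0328]
```

View pics/top0.png

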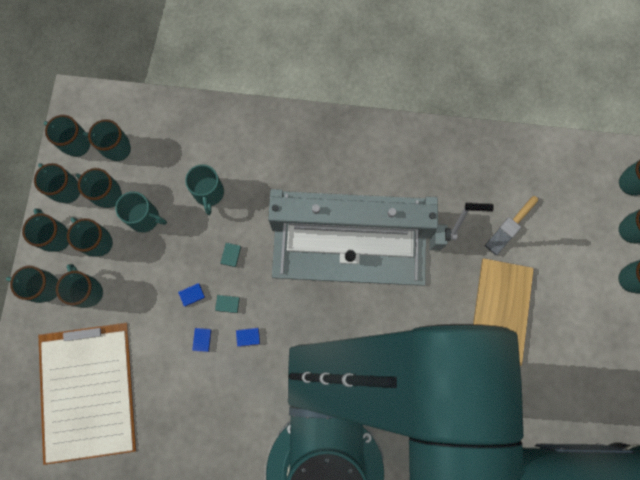

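View pics/scene0.png

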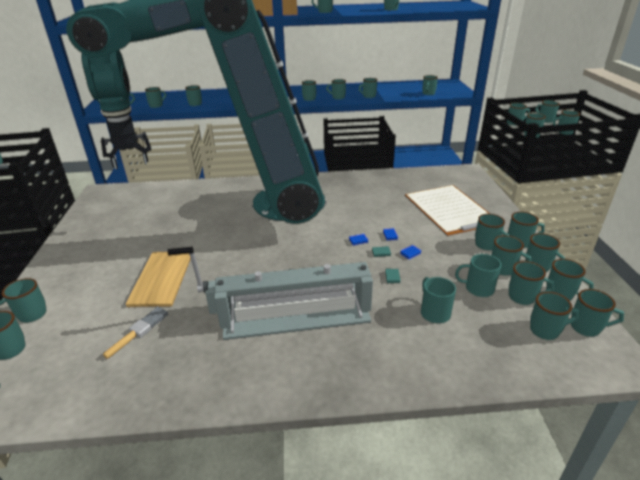

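The top view shows two teal tiles, at pixels (231,254) and (228,304), and three blue look-alikes at (191,295), (203,340) and (248,337). The knob is at (350,256), the lever grip at (480,208) and the board at about (505,310). The scene view also shows only two teal tiles, at (382,251) and (393,275).

```bash
cat >> h.py <<'E'
np.set_printoptions(precision=4,suppress=True)
def cloud(cam,d):
    m=arm.camera_model(cam); v,u=np.mgrid[0:480,0:640]
    P=np.stack([(u-m['cx'])/m['fx']*d,(v-m['cy'])/m['fy']*d,d],-1)-np.array(m['t'])
    return P@np.array(m['R'])   # R^T p
def rect(xy):
    (c,s,a)=cv2.minAreaRect((np.array(xy)*1000).astype(np.float32)); 
    if s[0]<s[1]: s=s[::-1]; a+=90
    return np.array(c)/1000,np.array(s),(a+90)%180-90
def teal(im):
    hsv=cv2.cvtColor(im,cv2.COLOR_RGB2HSV); h,s,v=cv2.split(hsv)
    return ((h>78)&(h<98)&(s>90)&(v>30)).astype(np.uint8)
def tiles(cam,im,d,z,box):
    P=cloud(cam,d); m=teal(im)
    x0,x1,y0,y1=box
    m[~((P[...,0]>x0)&(P[...,0]<x1)&(P[...,1]>y0)&(P[...,1]<y1)&(abs(P[...,2]-z)<.03))]=0
    n,l,st,ce=cv2.connectedComponentsWithStats(m); out=[]
    for i in range(1,n):
        if st[i,4]<60: continue
        v,u=np.nonzero(l==i)
        W=np.array([onz(cam,a,b,z)[:2] for a,b in zip(u,v)])
        out.append((rect(W),W.mean(0),np.median(P[...,2][l==i]),ce[i],st[i,4]))
    return out
E
python3 - <<'E'
from h import *
D={}
for c in('top','scene'):
    im,d=arm.snapshot(c); D[c]=(im,d)
    for o in tiles(c,im,d,.014,(.2,.6,.15,.45)): print(c,o)
im,d=D['top'];P=cloud('top',d)
X,Y,Z=P[...,0],P[...,1],P[...,2]
m=(abs(Z-.124)<.012)&(X>.5)&(X<.7)&(abs(Y)<.3)
print('head',m.sum(),np.median(Z[m]),rect(P[m][:,:2]),P[m].mean(0))
gray=im.astype(int)
k=(gray.max(2)<45)&(abs(X-.51)<.04)&(abs(Y+.01)<.05)
v,u=np.nonzero(k);print('knob',k.sum(),u.mean(),v.mean(),np.median(Z[k]),onz('top',u.mean(),v.mean(),.064), rect(np.array([onz('top',a,b,.066)[:2] for a,b in zip(u,v)])))
k=(gray.max(2)<50)&(Z>.15)&(Y<-.2)&(X>.5)
v,u=np.nonzero(k);print('grip top',k.sum(),u.mean(),v.mean(),np.median(P[k],0),rect(np.array([onz('top',a,b,np.median(Z[k]))[:2] for a,b in zip(u,v)])))
a=(u.mean(),v.mean())
ims,ds=D['scene'];Ps=cloud('scene',ds)
k=(ims.max(2)<50)&(Ps[...,2]>.15)&(Ps[...,1]<-.2)&(Ps[...,0]>.5)
v,u=np.nonzero(k);print('grip scene',k.sum(),u.mean(),v.mean(),np.median(Ps[k],0))
if k.sum(): print('tri',tri([('top',*a),('scene',u.mean(),v.mean())]))
# board
h=cv2.cvtColor(im,cv2.COLOR_RGB2HSV)
k=(h[...,0]<25)&(h[...,0]>8)&(h[...,1]>90)&(abs(Z-.01)<.02)&(Y<-.3)&(X<.56)
print('board top',k.sum(),np.median(Z[k]),rect(np.array([onz('top',b,a,.014)[:2] for a,b in zip(*np.nonzero(k))])))
h=cv2.cvtColor(ims,cv2.COLOR_RGB2HSV)
k=(h[...,0]<25)&(h[...,0]>8)&(h[...,1]>90)&(abs(Ps[...,2]-.01)<.02)&(Ps[...,1]<-.25)&(Ps[...,0]<.6)&(Ps[...,0]>.2)
k=cv2.morphologyEx(k.astype(np.uint8),cv2.MORPH_OPEN,np.ones((3,3)))>0
print('board scene',k.sum(),np.median(Ps[k][:,2]),rect(np.array([onz('scene',b,a,.014)[:2] for a,b in zip(*np.nonzero(k))])))
k=(abs(Z-.038)<.006)&(X>.5)&(X<.57)&(abs(Y)<.15)
print('rail?',k.sum(),rect(P[k][:,:2]))
E
```

```text
top ((array([0.4939, 0.2976]), array([48.1623, 33.7838]), -6.2582244873046875), array([0.4961, 0.3002]), np.float64(0.013741505173567209), array([229.4681, 253.3475]), np.int32(141))
top ((array([0.3681, 0.2885]), array([49.777 , 32.8365]), 89.66297149658203), array([0.367 , 0.2906]), np.float64(0.013878034043179248), array([225.8798, 303.9891]), np.int32(183))
scene ((array([0.3806, 0.2847]), array([48.5134, 32.8201]), 83.80596923828125), array([0.381 , 0.2854]), np.float64(0.01147081296186837), array([380.9709, 251.0291]), np.int32(103))
scene ((array([0.5065, 0.2944]), array([51.9943, 33.471 ]), -5.784210205078125), array([0.5067, 0.2943]), np.float64(0.0116042323930692), array([392.2074, 275.4741]), np.int32(135))
head 4304 0.12291576073895147 (array([ 0.6198, -0.0207]), array([451.7585,  86.1233]), -87.17955589294434) [0.609  0.0006 0.1229]
knob 65 349.89230769230767 255.8 0.06512095572494028 [ 0.5136 -0.0037  0.064 ] (array([ 0.5127, -0.0039]), array([20.1008, 19.6473]), 5.802734851837158)
grip top 172 478.8662790697674 206.72674418604652 [ 0.6174 -0.266   0.2384] (array([ 0.6176, -0.2649]), array([58.8632, 14.4478]), -86.70944857597351)
grip scene 112 180.5625 250.44642857142858 [ 0.6279 -0.2646  0.2358]
tri [ 0.62   -0.2678  0.2304]Traceback (most recent call last):
  File "<stdin>", line 23, in <module>
  File "h.py", line 9, in onz
    c,d=ray(cam,u,v); return c+d*(z-c[2])/d[2]
        ~~~^^^^^^^^^
  File "h.py", line 6, in ray
    m=arm.camera_model(cam); R=np.array(m['R']);t=np.array(m['t'])
ValueError: time passes only in moves, steps and waits
```

```bash
python3 - <<'E'
s=open('h.py').read()
s=s.replace("from station import arm\n","""from station import arm
_cm={}
def CM(c):
    if c not in _cm: _cm[c]=arm.camera_model(c)
    return _cm[c]
""").replace("m=arm.camera_model(cam)","m=CM(cam)")
open('h.py','w').write(s)
E
python3 - <<'E'
from h import *
D={}
for c in('top','scene'):
    im,d=arm.snapshot(c); D[c]=(im,d); np.save(c+'.npy',im); np.save(c+'d.npy',d)
im,d=D['top'];P=cloud('top',d);X,Y,Z=P[...,0],P[...,1],P[...,2]
ims,ds=D['scene'];Ps=cloud('scene',ds)
h=cv2.cvtColor(im,cv2.COLOR_RGB2HSV)
k=(h[...,0]<25)&(h[...,0]>8)&(h[...,1]>90)&(abs(Z-.01)<.02)&(Y<-.3)&(X<.56)
print('board top',k.sum(),np.median(Z[k]),rect(np.array([onz('top',b,a,.014)[:2] for a,b in zip(*np.nonzero(k))])))
h=cv2.cvtColor(ims,cv2.COLOR_RGB2HSV)
k=(h[...,0]<25)&(h[...,0]>8)&(h[...,1]>90)&(abs(Ps[...,2]-.01)<.02)&(Ps[...,1]<-.25)&(Ps[...,0]<.6)&(Ps[...,0]>.2)
k=cv2.morphologyEx(k.astype(np.uint8),cv2.MORPH_OPEN,np.ones((3,3)))>0
print('board scene',k.sum(),np.median(Ps[k][:,2]),rect(np.array([onz('scene',b,a,.014)[:2] for a,b in zip(*np.nonzero(k))])))
a=cv2.resize(im[235:325,165:275][...,::-1],(660,540),interpolation=cv2.INTER_CUBIC)[:, :]
a=cv2.resize(im[185:325,165:275+110][...,::-1],(0,0),fx=3.6,fy=3.6,interpolation=cv2.INTER_CUBIC)
cv2.imwrite('pics/a.png',a)
b=cv2.resize(ims[220:345,185:410][...,::-1],(0,0),fx=3.5,fy=3.5,interpolation=cv2.INTER_CUBIC)
cv2.imwrite('pics/b.png',b[:, :790])
E
```

```text
board top 3535 0.013113586404473717 (array([ 0.4293, -0.5348]), array([412.5296, 254.7442]), -89.36679720878601)
board scene 2298 0.011369280674035458 (array([ 0.4392, -0.3968]), array([256.4127, 134.0201]), -4.534843444824219)
```

View pics/a.png

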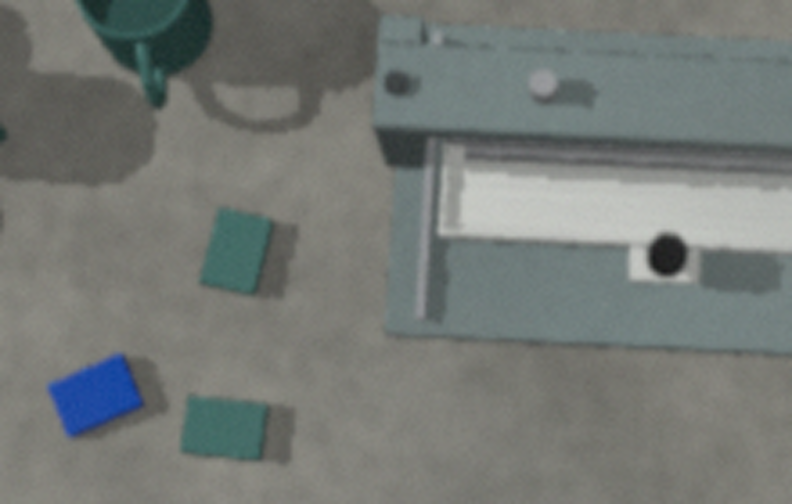

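View pics/b.png

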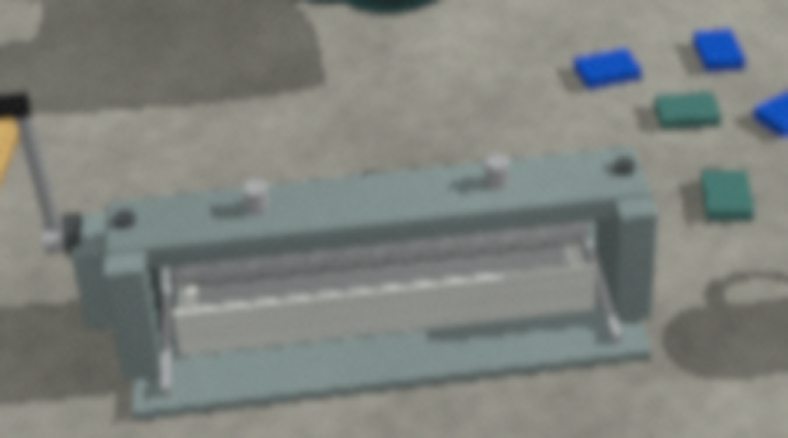

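```bash
cat >> h.py <<'E'
from scipy.optimize import minimize
def corners(x,y,yaw,z0,dims):
    a,b,h=np.array(dims)/2; c,s=np.cos(yaw),np.sin(yaw)
    return np.array([[x+c*i*a-s*j*b,y+s*i*a+c*j*b,z0+(k+1)*h] for i in(-1,1) for j in(-1,1) for k in(-1,1)])
def fitbox(cam,soft,p0,z0,dims,pad=25):
    u,v=proj(cam,[p0[0],p0[1],z0]); u0,v0=int(u)-pad,int(v)-pad; S=8
    w=soft[v0:v0+2*pad,u0:u0+2*pad].astype(np.float32)
    def f(p):
        q=np.array([proj(cam,X) for X in corners(*p,z0,dims)])-[u0,v0]
        hull=cv2.convexHull(q.astype(np.float32))
        m=np.zeros((2*pad*S,2*pad*S),np.uint8); cv2.fillConvexPoly(m,np.round((hull+.5)*S*16-8).astype(np.int32),255,shift=4)
        m=cv2.GaussianBlur(cv2.resize(m,(2*pad,2*pad),interpolation=cv2.INTER_AREA).astype(np.float32)/255,(0,0),.7)
        return ((m-w)**2).sum()
    best=None
    for dy in((0,) if pad<26 else (0,)):
        r=minimize(f,p0,method='Nelder-Mead',options=dict(initial_simplex=np.array(p0)+np.array([[0,0,0],[.008,0,0],[0,.008,0],[0,0,.25]]),xatol=1e-4,fatol=1e-3,maxiter=300))
        if best is None or r.fun<best.fun: best=r
    return best.x,best.fun/w.sum()
def softteal(im):
    f=im.astype(float); t=(f[...,1]-f[...,0])/(f.max(2)+5); return np.clip(t/.42,0,1)*(f[...,2]<f[...,1]*1.25)
E
python3 - <<'E'
from h import *
for c in('top','scene'):
    im=np.load(c+'.npy');d=np.load(c+'d.npy');f=im.astype(float); t=(f[...,1]-f[...,0])/(f.max(2)+5)
    for X in([.371,.289,.014],[.499,.298,.014]):
        u,v=proj(c,X).astype(int); print('teal level',t[v-1:v+2,u-1:u+2].mean())
    s=softteal(im)
    for p0 in([.371,.289,1.6],[.499,.298,0.1]): print(c,'tile',fitbox(c,s,p0,0,(.056,.040,.014)))
    h=cv2.cvtColor(im,cv2.COLOR_RGB2HSV); w=((h[...,0]<25)&(h[...,0]>8)&(h[...,1]>90)).astype(float)
    print(c,'board',fitbox(c,w,(.437,-.397,-.07),0,(.13,.25,.014),pad=65))
    P=cloud(c,d);X,Y,Z=P[...,0],P[...,1],P[...,2]
    m=(abs(Z-.124)<.006)&(X>.5)&(X<.7)&(abs(Y)<.18)
    lo,hi,yy=[],[],[]
    for y in np.arange(-.17,.17,.01):
        k=m&(abs(Y-y)<.005)
        if k.sum()>5: yy.append(y);lo.append(np.percentile(X[k],1));hi.append(np.percentile(X[k],99))
    print(c,'head z',np.median(Z[m]),'front',np.polyfit(yy,lo,1),'back',np.polyfit(yy,hi,1))
    m=(abs(Z-.124)<.006)&(X>.55)&(X<.65)&(abs(Y)<.25)
    print('ends',[np.percentile(Y[m&(abs(X-x)<.008)],[0.5,99.5]) for x in(.59,.61)])
E
```

```text
teal level 0.34964998600303676
teal level 0.34970985299654217
top tile (array([0.3691, 0.2895, 1.5683]), np.float64(0.07751338024473618))
top tile (array([ 0.495 ,  0.2987, -0.1123]), np.float64(0.08132364247882544))
top board (array([ 0.511 , -0.404 ,  1.5024]), np.float64(0.3816362885161713))
top head z 0.12331143180091614 front [-0.0634  0.5796] back [-0.0694  0.6384]
ends [array([-0.2412,  0.2012]), array([-0.1989,  0.2024])]
teal level 0.38421710189452124
teal level 0.3916511350059737
scene tile (array([0.3698, 0.2877, 1.4421]), np.float64(0.3591056664409093))
scene tile (array([ 0.4968,  0.2972, -0.1616]), np.float64(0.2536362476093149))
scene board (array([ 0.4285, -0.3996,  1.4939]), np.float64(0.09683480720103198))
scene head z 0.12166969274127026 front [-0.0608  0.5867] back [-0.0691  0.6432]
ends [array([-0.1856,  0.1994]), array([-0.2468,  0.1994])]
```

```bash
cat >> h.py <<'E'
def plan(wps, start=None):
    s=arm.get_state()
    if start is None:
        p=np.array(s['tcp_pos']); R=np.array(s['ee_rot']); yaw=np.degrees(np.arctan2(R[1,0],R[0,0]))
    else: p=np.array(start[:3]);yaw=start[3]
    print('t %.2f from'%s['time_s'],p,round(yaw,1),'w',round(s['width'],4))
    for w in wps:
        q=np.array(w[:3]); dy=w[3]-yaw; dy=(dy+180)%360-180 if abs(dy)>181 else dy
        n=max(np.linalg.norm(q-p)*1000/58,abs(dy)/10,1); k=int(np.ceil(n/5))
        for i in range(k):
            y0=np.radians(yaw+dy*i/k); d=(q-p)/k*1000; c,sn=np.cos(y0),np.sin(y0)
            print('  lin',[round(float(v),1) for v in(c*d[0]+sn*d[1], sn*d[0]-c*d[1], -d[2])],'rz',round(float(-np.radians(dy/k)),4),'rows',int(np.ceil(n/k)))
        p=q; yaw=yaw+dy; print('   ->',w)
E
python3 - <<'E'
from h import *
plan([(.513,-.004,.24,183.8),(.513,-.004,.1,183.8),(.513,-.004,.054,183.8)])
E
```

```text
t 1.20 from [ 0.1318 -0.5082  0.2453] 14.5 w 0.0852
  lin [123.9, -98.1, 1.3] rz -0.7385 rows 5
  lin [157.6, 10.9, 1.3] rz -0.7385 rows 5
  lin [109.2, 114.2, 1.3] rz -0.7385 rows 5
  lin [3.9, 158.0, 1.3] rz -0.7385 rows 5
   -> (0.513, -0.004, 0.24, 183.8)
  lin [-0.0, 0.0, 140.0] rz -0.0 rows 3
   -> (0.513, -0.004, 0.1, 183.8)
  lin [-0.0, 0.0, 46.0] rz -0.0 rows 1
   -> (0.513, -0.004, 0.054, 183.8)
```

send_rows --targets '[{"linear": [123.9, -98.1, 1.3], "delta_rot": [0, 0, -0.7385], "gripper": 1}, {"linear": [123.9, -98.1, 1.3], "delta_rot": [0, 0, -0.7385], "gripper": 1}, {"linear": [123.9, -98.1, 1.3], "delta_rot": [0, 0, -0.7385], "gripper": 1}, {"linear": [123.9, -98.1, 1.3], "delta_rot": [0, 0, -0.7385], "gripper": 1}, {"linear": [123.9, -98.1, 1.3], "delta_rot": [0, 0, -0.7385], "gripper": 1}]' --newtons 40

```text
time_s: 1.82
tcp_pos: [0.2273, -0.382, 0.2441]
ee_rot: [[0.547, 0.837, 0.0], [0.837, -0.547, -0.0], [-0.0, 0.0, -1.0]]
ft_force: [-0.4, 0.6, 0.6]
width: 0.085
gripper_force: 0.0
```

send_rows --targets '[{"linear": [157.6, 10.9, 1.3], "delta_rot": [0, 0, -0.7385], "gripper": 1}, {"linear": [157.6, 10.9, 1.3], "delta_rot": [0, 0, -0.7385], "gripper": 1}, {"linear": [157.6, 10.9, 1.3], "delta_rot": [0, 0, -0.7385], "gripper": 1}, {"linear": [157.6, 10.9, 1.3], "delta_rot": [0, 0, -0.7385], "gripper": 1}, {"linear": [157.6, 10.9, 1.3], "delta_rot": [0, 0, -0.7385], "gripper": 1}]'

```text
time_s: 2.45
tcp_pos: [0.3225, -0.2563, 0.2426]
ee_rot: [[-0.155, 0.988, -0.0], [0.988, 0.155, 0.0], [0.0, -0.0, -1.0]]
ft_force: [-0.5, -1.2, 0.3]
width: 0.0856
gripper_force: 0.0
```

Tracks well.

send_rows --targets '[{"linear": [109.2, 114.2, 1.3], "delta_rot": [0, 0, -0.7385], "gripper": 1}, {"linear": [109.2, 114.2, 1.3], "delta_rot": [0, 0, -0.7385], "gripper": 1}, {"linear": [109.2, 114.2, 1.3], "delta_rot": [0, 0, -0.7385], "gripper": 1}, {"linear": [109.2, 114.2, 1.3], "delta_rot": [0, 0, -0.7385], "gripper": 1}, {"linear": [109.2, 114.2, 1.3], "delta_rot": [0, 0, -0.7385], "gripper": 1}]'

```text
time_s: 3.08
tcp_pos: [0.4178, -0.1305, 0.2412]
ee_rot: [[-0.778, 0.628, -0.0], [0.628, 0.778, 0.0], [0.0, -0.0, -1.0]]
ft_force: [0.1, -0.8, -0.1]
width: 0.0856
gripper_force: 0.0
```

send_rows --targets '[{"linear": [3.9, 158, 1.3], "delta_rot": [0, 0, -0.7385], "gripper": 1}, {"linear": [3.9, 158, 1.3], "delta_rot": [0, 0, -0.7385], "gripper": 1}, {"linear": [3.9, 158, 1.3], "delta_rot": [0, 0, -0.7385], "gripper": 1}, {"linear": [3.9, 158, 1.3], "delta_rot": [0, 0, -0.7385], "gripper": 1}, {"linear": [3.9, 158, 1.3], "delta_rot": [0, 0, -0.7385], "gripper": 1}]'

```text
time_s: 3.7
tcp_pos: [0.5132, -0.0047, 0.2399]
ee_rot: [[-0.998, -0.057, -0.0], [-0.057, 0.998, -0.0], [0.0, -0.0, -1.0]]
ft_force: [0.3, -0.9, 0.1]
width: 0.0853
gripper_force: 0.0
```

send_rows --targets '[{"linear": [0, 0, 110], "delta_rot": [0, 0, 0], "gripper": 1}, {"linear": [0, 0, 110], "delta_rot": [0, 0, 0], "gripper": 1}, {"linear": [0, 0, 110], "delta_rot": [0, 0, 0], "gripper": 1}]'

```text
time_s: 4.08
tcp_pos: [0.5111, -0.0047, 0.1281]
ee_rot: [[-0.998, -0.057, -0.005], [-0.057, 0.998, 0.001], [0.005, 0.001, -1.0]]
ft_force: [-1.1, -1.2, 0.3]
width: 0.0855
gripper_force: 0.0
```

Run:
```python
from h import *
im,d=arm.snapshot('scene'); cv2.imwrite('pics/c.png',cv2.resize(im[180:360,160:440][...,::-1],(0,0),fx=2.8,fy=2.8,interpolation=cv2.INTER_CUBIC))
print(arm.get_state()['joints'])
plan([(.513,-.004,.054,183.8)])
# knob in world, recheck with both cameras
for c in('top','scene'):
    i2,d2=arm.snapshot(c)
    print([ (r['score'],np.array(r['at'])*[640,480]) for r in arm.mark_of('bed_knob',c)[:2]])
    print([ (r['score'],np.array(r['at'])*[640,480]) for r in arm.mark_of('rail_top',c)[:2]], proj(c,[.61-.015,0,.038]))
```

```text
[ -9.6503  17.6154 -17.76    54.7238  -0.0002 -13.0318]
t 4.12 from [ 0.5125 -0.0048  0.1303] -176.6 w 0.0852
  lin [-0.5, 0.8, 76.3] rz -0.0073 rows 2
   -> (0.513, -0.004, 0.054, 183.8)
[(0.57, array([205.568, 193.008]))]
[] [351.0578 226.3601]
[(0.48, array([393.088, 274.8  ]))]
[(0.63, array([292.224, 299.52 ]))] [293.9228 295.8691]
```

View pics/c.png

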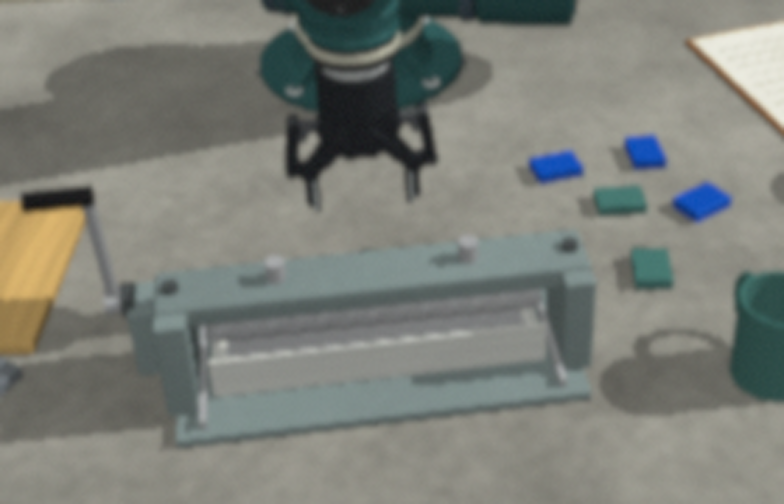

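The scene crop shows the open jaws straddling the bed's middle, with the fingertips at crop pixels (315,200) and (410,197). Both tiles are unmoved. I'll check those fingertip pixels against the calibration, then descend.

Run:
```python
from h import *
for dz in(.118,.125,.13): print(proj('scene',[.5125,-.0048,dz]),'measured ~289,250.5')
print(onz('scene',289,250.5,.125))
```

```text
[289.7221 254.787 ] measured ~289,250.5
[289.5855 252.7631] measured ~289,250.5
[289.4875 251.31  ] measured ~289,250.5
[ 0.5015 -0.0061  0.125 ]
```

send_rows --targets '[{"linear": [0, 0.8, 76], "delta_rot": [0, 0, -0.007], "gripper": 1}, {"linear": [0, 0.8, 76], "delta_rot": [0, 0, -0.007], "gripper": 1}, {"linear": [0, 0.8, 76], "delta_rot": [0, 0, -0.007], "gripper": 1}]'

```text
time_s: 4.8
tcp_pos: [0.513, -0.0033, 0.0545]
ee_rot: [[-0.997, -0.073, -0.001], [-0.073, 0.997, 0.0], [0.001, 0.0, -1.0]]
ft_force: [0.5, 0.3, 1.0]
width: 0.0854
gripper_force: 0.0
```

send_rows --targets '[{"linear": [0, 0, 0], "delta_rot": [0, 0, 0], "gripper": 0}, {"linear": [0, 0, 0], "delta_rot": [0, 0, 0], "gripper": 0}, {"linear": [0, 0, 0], "delta_rot": [0, 0, 0], "gripper": 0}, {"linear": [0, 0, 0], "delta_rot": [0, 0, 0], "gripper": 0}, {"linear": [0, 0, 0], "delta_rot": [0, 0, 0], "gripper": 0}]' --newtons 40

```text
time_s: 5.42
tcp_pos: [0.5143, -0.0054, 0.0552]
ee_rot: [[-0.997, -0.072, 0.002], [-0.072, 0.997, -0.005], [-0.002, -0.005, -1.0]]
ft_force: [-0.6, -14.8, 9.1]
width: 0.0267
gripper_force: 40.6
```

send_rows --targets '[{"linear": [20, -1, 0], "delta_rot": [0, 0, 0], "gripper": 0}, {"linear": [40, -1.5, 0], "delta_rot": [0, 0, 0], "gripper": 0}, {"linear": [60, -1.5, 0], "delta_rot": [0, 0, 0], "gripper": 0}, {"linear": [74, -1.5, 0], "delta_rot": [0, 0, 0], "gripper": 0}, {"linear": [80, -1.5, 0], "delta_rot": [0, 0, 0], "gripper": 0}]'

```text
time_s: 6.05
tcp_pos: [0.4342, -0.0106, 0.0552]
ee_rot: [[-0.997, -0.073, 0.003], [-0.073, 0.997, 0.0], [-0.003, -0.0, -1.0]]
ft_force: [3.1, 4.1, 10.3]
width: 0.0264
gripper_force: 42.4
```

send_rows --targets '[{"linear": [3, 0, 0], "delta_rot": [0, 0, 0], "gripper": 0}, {"linear": [5, 0, 0], "delta_rot": [0, 0, 0], "gripper": 0}, {"linear": [5, 0, 0], "delta_rot": [0, 0, 0], "gripper": 0}]'

```text
time_s: 6.42
tcp_pos: [0.4296, -0.0109, 0.0552]
ee_rot: [[-0.997, -0.073, 0.003], [-0.073, 0.997, 0.0], [-0.003, -0.0, -1.0]]
ft_force: [0.3, 3.3, 14.2]
width: 0.0267
gripper_force: 42.6
```

send_rows --targets '[{"linear": [2, 0, 0], "delta_rot": [0, 0, 0], "gripper": 0}, {"linear": [4, 0, 0], "delta_rot": [0, 0, 0], "gripper": 0}, {"linear": [4, 0, 0], "delta_rot": [0, 0, 0], "gripper": 0}]'

```text
time_s: 6.8
tcp_pos: [0.4256, -0.0112, 0.0552]
ee_rot: [[-0.997, -0.073, 0.003], [-0.073, 0.997, 0.0], [-0.003, 0.0, -1.0]]
ft_force: [0.5, 4.3, 13.4]
width: 0.0264
gripper_force: 42.7
```

send_rows --targets '[{"linear": [1.5, 0, 0], "delta_rot": [0, 0, 0], "gripper": 0}, {"linear": [3, 0, 0], "delta_rot": [0, 0, 0], "gripper": 0}, {"linear": [3, 0, 0], "delta_rot": [0, 0, 0], "gripper": 0}]'

```text
time_s: 7.18
tcp_pos: [0.4241, -0.0113, 0.0553]
ee_rot: [[-0.997, -0.074, 0.006], [-0.074, 0.997, 0.001], [-0.006, 0.001, -1.0]]
ft_force: [9.8, 7.1, 3.3]
width: 0.0268
gripper_force: 41.5
```

send_rows --targets '[{"linear": [1.5, 0, 0], "delta_rot": [0, 0, 0], "gripper": 0}, {"linear": [3, 0, 0], "delta_rot": [0, 0, 0], "gripper": 0}, {"linear": [3, 0, 0], "delta_rot": [0, 0, 0], "gripper": 0}]'

```text
time_s: 7.55
tcp_pos: [0.424, -0.0114, 0.0553]
ee_rot: [[-0.997, -0.074, 0.011], [-0.074, 0.997, 0.002], [-0.011, 0.002, -1.0]]
ft_force: [28.5, 12.0, -18.0]
width: 0.0264
gripper_force: 41.2
```

Run:
```python
from h import *
plan([(.426,-.0114,.2,184.2),(.496,.298,.2,172.5),(.496,.298,.08,172.5)])
```

```text
t 7.55 from [ 0.424  -0.0114  0.0553] -175.8 w 0.0264
  lin [-2.0, -0.2, -144.7] rz 0.0006 rows 3
   -> (0.426, -0.0114, 0.2, 184.2)
  lin [-46.2, 151.7, -0.0] rz 0.1021 rows 3
  lin [-30.5, 155.6, -0.0] rz 0.1021 rows 3
   -> (0.496, 0.298, 0.2, 172.5)
  lin [0.0, 0.0, 120.0] rz -0.0 rows 3
   -> (0.496, 0.298, 0.08, 172.5)
```

send_rows --targets '[{"linear": [-5, 0, 0], "delta_rot": [0, 0, 0], "gripper": 1}, {"linear": [-5, 0, 0], "delta_rot": [0, 0, 0], "gripper": 1}, {"linear": [-5, 0, 0], "delta_rot": [0, 0, 0], "gripper": 1}, {"linear": [-5, 0, 0], "delta_rot": [0, 0, 0], "gripper": 1}]'

```text
time_s: 8.05
tcp_pos: [0.4231, -0.0114, 0.0541]
ee_rot: [[-0.997, -0.073, -0.0], [-0.073, 0.997, 0.0], [0.0, 0.0, -1.0]]
ft_force: [-0.2, -0.6, 0.3]
width: 0.0853
gripper_force: 0.0
```

send_rows --targets '[{"linear": [0, 0, -145], "delta_rot": [0, 0, 0], "gripper": 1}, {"linear": [0, 0, -145], "delta_rot": [0, 0, 0], "gripper": 1}, {"linear": [0, 0, -145], "delta_rot": [0, 0, 0], "gripper": 1}, {"linear": [0, 0, -145], "delta_rot": [0, 0, 0], "gripper": 1}]'

```text
time_s: 8.55
tcp_pos: [0.424, -0.0115, 0.2002]
ee_rot: [[-0.997, -0.073, 0.003], [-0.073, 0.997, -0.001], [-0.003, -0.001, -1.0]]
ft_force: [-0.6, 0.2, -1.1]
width: 0.0849
gripper_force: 0.0
```

send_rows --targets '[{"linear": [-46, 151.7, 0], "delta_rot": [0, 0, 0.102], "gripper": 1}, {"linear": [-46, 151.7, 0], "delta_rot": [0, 0, 0.102], "gripper": 1}, {"linear": [-46, 151.7, 0], "delta_rot": [0, 0, 0.102], "gripper": 1}, {"linear": [-46, 151.7, 0], "delta_rot": [0, 0, 0.102], "gripper": 1}]'

```text
time_s: 9.05
tcp_pos: [0.4577, 0.145, 0.1975]
ee_rot: [[-1.0, 0.026, -0.002], [0.026, 1.0, -0.0], [0.002, -0.0, -1.0]]
ft_force: [-0.1, 0.2, -0.2]
width: 0.0858
gripper_force: 0.0
```

send_rows --targets '[{"linear": [-31, 155.6, 0], "delta_rot": [0, 0, 0.102], "gripper": 1}, {"linear": [-31, 155.6, 0], "delta_rot": [0, 0, 0.102], "gripper": 1}, {"linear": [-31, 155.6, 0], "delta_rot": [0, 0, 0.102], "gripper": 1}, {"linear": [-31, 155.6, 0], "delta_rot": [0, 0, 0.102], "gripper": 1}]'

```text
time_s: 9.55
tcp_pos: [0.4935, 0.2987, 0.1975]
ee_rot: [[-0.992, 0.129, -0.002], [0.129, 0.992, -0.001], [0.002, -0.001, -1.0]]
ft_force: [0.1, -0.2, -0.3]
width: 0.0857
gripper_force: 0.0
```

Run:
```python
from h import *
im,d=arm.snapshot('top'); ims,ds=arm.snapshot('scene')
np.save('top.npy',im);np.save('topd.npy',d);np.save('scene.npy',ims);np.save('scened.npy',ds)
a=cv2.resize(im[180:330,200:460][...,::-1],(0,0),fx=3,fy=3,interpolation=cv2.INTER_CUBIC)
cv2.imwrite('pics/d.png',a)
plan([(.496,.298,.08,172.5)])
P=cloud('top',d);X,Y,Z=P[...,0],P[...,1],P[...,2]
k=(im.max(2)<45)&(abs(X-.42)<.05)&(abs(Y+.01)<.05)&(Z>.05)
v,u=np.nonzero(k);print('knob',k.sum(),u.mean(),v.mean(),np.median(Z[k]),onz('top',u.mean(),v.mean(),.066))
# depth profile along press x through rail
for y in(-.1,-.05,.05,.1):
    L=[]
    for s in np.arange(.40,.58,.004):
        u,v=proj('top',[s,y,.038]).round().astype(int); L.append((P[v,u,0],P[v,u,2]))
    L=np.array(L); print(y,' '.join('%.3f:%.0f'%(a,b*1000) for a,b in L))
for c,i in(('scene',ims),('top',im)):
  s=softteal(i)
  for p0 in([.371,.289,1.55],[.496,.298,-.12]): print(c,fitbox(c,s,p0,0,(.056,.040,.014)))
```

```text
t 9.65 from [0.4933 0.2969 0.1981] 172.5 w 0.0855
  lin [-2.6, 1.4, 118.1] rz -0.0001 rows 3
   -> (0.496, 0.298, 0.08, 172.5)
knob 65 348.5692307692308 291.4923076923077 0.06547356791236976 [ 0.4251 -0.0092  0.066 ]
-0.1 0.405:-1 0.408:1 0.413:-1 0.418:2 0.421:-3 0.425:-1 0.428:-2 0.433:0 0.439:-3 0.440:5 0.446:1 0.446:14 0.450:27 0.456:20 0.458:24 0.464:18 0.466:21 0.471:21 0.477:17 0.478:21 0.484:19 0.488:14 0.490:29 0.495:16 0.499:20 0.501:35 0.503:41 0.508:43 0.511:38 0.517:36 0.520:34 0.524:37 0.533:18 0.535:23 0.541:20 0.544:18 0.547:26 0.550:27 0.555:25 0.554:41 0.555:59 0.569:12 0.575:8 0.579:15 0.584:7
-0.05 0.405:-6 0.411:-9 0.412:3 0.417:0 0.423:-4 0.425:-0 0.430:-0 0.434:-9 0.439:-6 0.443:-4 0.442:20 0.447:25 0.451:17 0.455:21 0.458:17 0.463:21 0.468:20 0.470:21 0.476:19 0.478:18 0.483:24 0.488:21 0.492:13 0.496:19 0.500:16 0.501:37 0.503:38 0.509:36 0.510:40 0.517:34 0.522:34 0.523:39 0.532:21 0.536:16 0.541:19 0.543:21 0.548:19 0.551:21 0.550:47 0.553:57 0.566:11 0.571:13 0.573:14 0.579:12 0.581:14
0.05 0.406:-2 0.408:-0 0.413:-0 0.416:1 0.421:1 0.426:1 0.428:4 0.434:-
[... 322 characters left out ...]
0 0.584:12
0.1 0.405:2 0.408:-6 0.413:1 0.417:2 0.421:-6 0.425:1 0.428:4 0.434:-3 0.434:29 0.438:24 0.443:21 0.446:19 0.451:20 0.456:20 0.458:22 0.464:16 0.466:22 0.472:17 0.474:20 0.479:20 0.485:17 0.488:15 0.490:32 0.491:40 0.496:38 0.500:36 0.504:37 0.506:44 0.512:38 0.521:18 0.523:20 0.529:18 0.531:22 0.537:18 0.539:21 0.542:32 0.542:45 0.544:57 0.561:6 0.561:14 0.567:13 0.570:12 0.574:16 0.579:8 0.583:12
scene (array([0.37  , 0.2877, 1.4219]), np.float64(0.36035896850500077))
scene (array([ 0.4967,  0.2973, -0.1495]), np.float64(0.2899852078612789))
top (array([0.3545, 0.3189, 1.7431]), np.float64(0.7159788879928296))
top (array([0.4605, 0.3329, 0.1241]), np.float64(0.5877838718226542))
```

View pics/d.png

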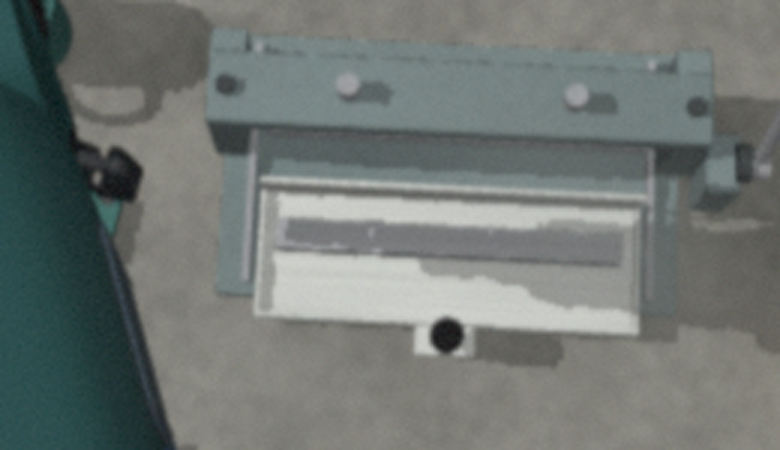

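The top crop shows the bed fully out. The grey rail spans crop pixels (285,218) to (622,265), the knob is at (447,335), and the arm hovers over tile A at the left. Next I descend on tile A.

send_rows --targets '[{"linear": [-1.5, 0, 118], "delta_rot": [0, 0, 0], "gripper": 1}, {"linear": [-1.5, 0, 118], "delta_rot": [0, 0, 0], "gripper": 1}, {"linear": [-1.5, 0, 118], "delta_rot": [0, 0, 0], "gripper": 1}, {"linear": [-1.5, 0, 118], "delta_rot": [0, 0, 0], "gripper": 1}]'

```text
time_s: 10.15
tcp_pos: [0.496, 0.2973, 0.0831]
ee_rot: [[-0.991, 0.131, 0.002], [0.131, 0.991, 0.001], [-0.002, 0.001, -1.0]]
ft_force: [1.1, -0.2, -1.2]
width: 0.0853
gripper_force: 0.0
```

Run:
```python
from h import *
plan([(.496,.298,.016,172.5)])
im,d=arm.snapshot('scene'); cv2.imwrite('pics/e.png',cv2.resize(im[200:300,340:450][...,::-1],(0,0),fx=5,fy=5,interpolation=cv2.INTER_CUBIC))
print(onz('top',350.7,260,.038))
```

```text
t 10.15 from [0.496  0.2973 0.0831] 172.5 w 0.0853
  lin [0.1, 0.7, 67.1] rz -0.0009 rows 2
   -> (0.496, 0.298, 0.016, 172.5)
[ 0.5085 -0.0077  0.038 ]
```

View pics/e.png

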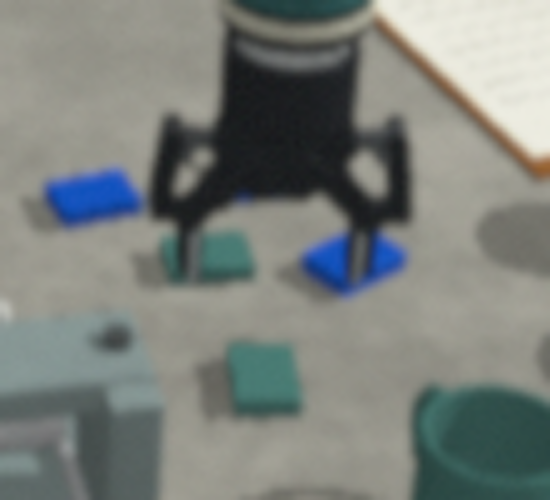

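The crop shows the jaws centred sideways above tile A (crop pixel 265,380), with the tips at about (190,280) and (358,285). Going down and gripping.

send_rows --targets '[{"linear": [0, 0.5, 66.5], "delta_rot": [0, 0, 0], "gripper": 1}, {"linear": [0, 0.5, 66.5], "delta_rot": [0, 0, 0], "gripper": 1}, {"linear": [0, 0.5, 66.5], "delta_rot": [0, 0, 0], "gripper": 1}]'

```text
time_s: 10.58
tcp_pos: [0.4961, 0.2985, 0.0167]
ee_rot: [[-0.991, 0.13, 0.002], [0.13, 0.991, 0.001], [-0.001, 0.001, -1.0]]
ft_force: [0.4, -0.4, 0.3]
width: 0.0851
gripper_force: 0.0
```

Run:
```python
from h import *
for z in(.066,.07,.078): print(proj('scene',[.496,.2975,z]),'meas 394.5,256')
print(arm.get_state()['tcp_pos'])
im,d=arm.snapshot('scene'); cv2.imwrite('pics/f.png',cv2.resize(im[200:300,340:450][...,::-1],(0,0),fx=5,fy=5,interpolation=cv2.INTER_CUBIC))
```

```text
[393.7166 259.2063] meas 394.5,256
[393.8145 258.1097] meas 394.5,256
[394.0113 255.9058] meas 394.5,256
[0.4961 0.2985 0.0167]
```

View pics/f.png

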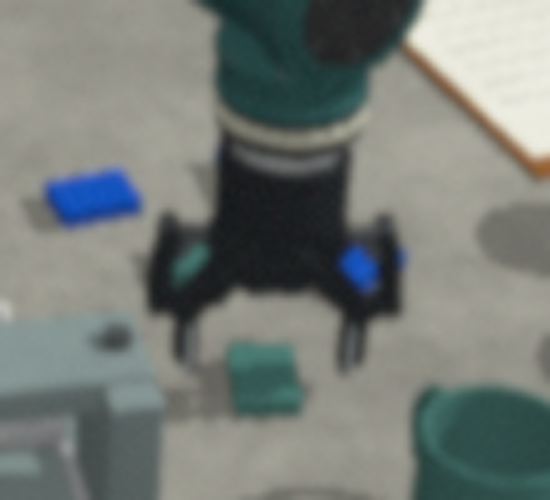

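The jaws straddle tile A evenly, with the tips at crop pixels (185,365) and (348,370) and the tile at (265,380). Closing.

send_rows --targets '[{"linear": [0, 0, 0], "delta_rot": [0, 0, 0], "gripper": 0}, {"linear": [0, 0, 0], "delta_rot": [0, 0, 0], "gripper": 0}, {"linear": [0, 0, 0], "delta_rot": [0, 0, 0], "gripper": 0}, {"linear": [0, 0, 0], "delta_rot": [0, 0, 0], "gripper": 0}, {"linear": [0, 0, 0], "delta_rot": [0, 0, 0], "gripper": 0}]' --newtons 60

```text
time_s: 11.25
tcp_pos: [0.4955, 0.2984, 0.0155]
ee_rot: [[-0.991, 0.13, 0.001], [0.13, 0.991, 0.0], [-0.001, 0.001, -1.0]]
ft_force: [-2.8, -1.1, 11.2]
width: 0.0383
gripper_force: 60.4
```

Run:
```python
from h import *
plan([(.496,.298,.13,172.5),(.5045,.049,.13,183.7),(.5045,.049,.07,183.7),(.5045,.049,.0565,183.7)])
```

```text
t 11.25 from [0.4955 0.2984 0.0155] 172.5 w 0.0383
  lin [-0.5, -0.3, -114.5] rz 0.0002 rows 2
   -> (0.496, 0.298, 0.13, 172.5)
  lin [-40.9, -245.8, -0.0] rz -0.1955 rows 5
   -> (0.5045, 0.049, 0.13, 183.7)
  lin [-0.0, 0.0, 60.0] rz -0.0 rows 2
   -> (0.5045, 0.049, 0.07, 183.7)
  lin [-0.0, 0.0, 13.5] rz -0.0 rows 1
   -> (0.5045, 0.049, 0.0565, 183.7)
```

send_rows --targets '[{"linear": [0, 0, -115], "delta_rot": [0, 0, 0], "gripper": 0}, {"linear": [0, 0, -115], "delta_rot": [0, 0, 0], "gripper": 0}, {"linear": [0, 0, -115], "delta_rot": [0, 0, 0], "gripper": 0}, {"linear": [0, 0, -115], "delta_rot": [0, 0, 0], "gripper": 0}]'

```text
time_s: 11.75
tcp_pos: [0.4949, 0.2981, 0.1292]
ee_rot: [[-0.991, 0.13, -0.0], [0.13, 0.991, -0.0], [0.0, -0.0, -1.0]]
ft_force: [0.2, 1.0, -0.6]
width: 0.0384
gripper_force: 61.6
```

send_rows --targets '[{"linear": [-41, -246, 0], "delta_rot": [0, 0, -0.196], "gripper": 0}, {"linear": [-41, -246, 0], "delta_rot": [0, 0, -0.196], "gripper": 0}, {"linear": [-41, -246, 0], "delta_rot": [0, 0, -0.196], "gripper": 0}, {"linear": [-41, -246, 0], "delta_rot": [0, 0, -0.196], "gripper": 0}, {"linear": [-41, -246, 0], "delta_rot": [0, 0, -0.196], "gripper": 0}]'

```text
time_s: 12.38
tcp_pos: [0.5031, 0.0456, 0.1283]
ee_rot: [[-0.998, -0.06, -0.002], [-0.06, 0.998, -0.0], [0.002, -0.0, -1.0]]
ft_force: [0.5, 0.3, -0.6]
width: 0.0383
gripper_force: 61.5
```

send_rows --targets '[{"linear": [0, 0, 0], "delta_rot": [0, 0, 0], "gripper": 0}, {"linear": [0, 0, 30], "delta_rot": [0, 0, 0], "gripper": 0}, {"linear": [0, 0, 50], "delta_rot": [0, 0, 0], "gripper": 0}, {"linear": [0, 0, 50], "delta_rot": [0, 0, 0], "gripper": 0}]'

```text
time_s: 12.88
tcp_pos: [0.5025, 0.0504, 0.0782]
ee_rot: [[-0.998, -0.067, -0.003], [-0.067, 0.998, 0.0], [0.003, 0.001, -1.0]]
ft_force: [0.3, 0.2, 0.3]
width: 0.0383
gripper_force: 65.8
```

Run:
```python
from h import *
plan([(.5045,.049,.056,183.7)])
for c in('top','scene'):
    im,d=arm.snapshot(c); s=softteal(im); z=arm.get_state()['tcp_pos'][2]-.0155
    print(c,z,fitbox(c,s,[.5045,.049,.064],z,(.056,.040,.014),pad=18))
```

```text
t 12.88 from [0.5025 0.0504 0.0782] -176.2 w 0.0383
  lin [-1.9, -1.5, 22.2] rz 0.0026 rows 1
   -> (0.5045, 0.049, 0.056, 183.7)
top 0.06373135010348867 (array([0.4963, 0.0583, 0.6975]), np.float64(0.6169961562090587))
scene 0.06431243511704157 (array([ 0.5044,  0.051 , -0.0533]), np.float64(0.280498645216794))
```

send_rows --targets '[{"linear": [-2, 0, 10], "delta_rot": [0, 0, 0], "gripper": 0}, {"linear": [-2, 0, 18], "delta_rot": [0, 0, 0], "gripper": 0}, {"linear": [-2, 0, 22], "delta_rot": [0, 0, 0], "gripper": 0}, {"linear": [-2, 0, 22], "delta_rot": [0, 0, 0], "gripper": 0}]'

```text
time_s: 13.48
tcp_pos: [0.5055, 0.0491, 0.0573]
ee_rot: [[-0.998, -0.065, -0.001], [-0.065, 0.998, 0.0], [0.001, 0.0, -1.0]]
ft_force: [0.1, -0.2, 0.2]
width: 0.0384
gripper_force: 65.8
```

send_rows --targets '[{"linear": [0, 0, 1], "delta_rot": [0, 0, 0], "gripper": 0}, {"linear": [0, 0, 2], "delta_rot": [0, 0, 0], "gripper": 0}, {"linear": [0, 0, 2], "delta_rot": [0, 0, 0], "gripper": 0}]'

```text
time_s: 13.85
tcp_pos: [0.5058, 0.0491, 0.0556]
ee_rot: [[-0.998, -0.065, 0.0], [-0.065, 0.998, -0.0], [-0.0, -0.0, -1.0]]
ft_force: [0.2, -0.4, -0.7]
width: 0.0378
gripper_force: 65.8
```

send_rows --targets '[{"linear": [0, 0, 1], "delta_rot": [0, 0, 0], "gripper": 0}, {"linear": [0, 0, 1], "delta_rot": [0, 0, 0], "gripper": 0}]'

```text
time_s: 14.1
tcp_pos: [0.5057, 0.0491, 0.0545]
ee_rot: [[-0.998, -0.065, -0.0], [-0.065, 0.998, 0.0], [0.0, 0.0, -1.0]]
ft_force: [0.4, -0.1, -0.4]
width: 0.038
gripper_force: 65.8
```

send_rows --targets '[{"linear": [0, 0, 1], "delta_rot": [0, 0, 0], "gripper": 0}, {"linear": [0, 0, 1.5], "delta_rot": [0, 0, 0], "gripper": 0}, {"linear": [0, 0, 1.5], "delta_rot": [0, 0, 0], "gripper": 0}]'

```text
time_s: 14.48
tcp_pos: [0.5061, 0.0491, 0.0535]
ee_rot: [[-0.998, -0.065, 0.001], [-0.065, 0.998, -0.0], [-0.001, -0.0, -1.0]]
ft_force: [-1.8, 0.4, 8.3]
width: 0.0382
gripper_force: 66.9
```

send_rows --targets '[{"linear": [0, 0, 0], "delta_rot": [0, 0, 0], "gripper": 0.85}, {"linear": [0, 0, 0], "delta_rot": [0, 0, 0], "gripper": 0.85}, {"linear": [0, 0, 0], "delta_rot": [0, 0, 0], "gripper": 0.85}, {"linear": [0, 0, 0], "delta_rot": [0, 0, 0], "gripper": 0.85}]'

```text
time_s: 14.98
tcp_pos: [0.5058, 0.0491, 0.053]
ee_rot: [[-0.998, -0.065, -0.0], [-0.065, 0.998, -0.0], [0.0, -0.0, -1.0]]
ft_force: [-0.3, -0.9, -0.5]
width: 0.0728
gripper_force: 0.0
```

send_rows --targets '[{"linear": [0, 0, -20], "delta_rot": [0, 0, 0], "gripper": 1}, {"linear": [0, 0, -60], "delta_rot": [0, 0, 0], "gripper": 1}, {"linear": [0, 0, -110], "delta_rot": [0, 0, 0], "gripper": 1}, {"linear": [0, 0, -125], "delta_rot": [0, 0, 0], "gripper": 1}, {"linear": [0, 0, -125], "delta_rot": [0, 0, 0], "gripper": 1}]'

```text
time_s: 15.6
tcp_pos: [0.5063, 0.0491, 0.1789]
ee_rot: [[-0.998, -0.065, 0.002], [-0.065, 0.998, -0.0], [-0.002, -0.0, -1.0]]
ft_force: [0.5, -0.9, -0.1]
width: 0.0854
gripper_force: 0.0
```

Run:
```python
from h import *
plan([(.3695,.2888,.15,268),(.3695,.2888,.06,268),(.3695,.2888,.0165,268)])
for c in('top','scene'):
    im,d=arm.snapshot(c); s=softteal(im)
    print(c,fitbox(c,s,[.506,.049,.065],.038,(.056,.040,.014),pad=20))
    print(c,fitbox(c,s,[.37,.288,1.53],0,(.056,.040,.014),pad=20))
cv2.imwrite('pics/g.png',cv2.resize(im[200:340,240:440][...,::-1],(0,0),fx=3.9,fy=3.9,interpolation=cv2.INTER_CUBIC))
```

```text
t 15.60 from [0.5063 0.0491 0.1789] -176.3 w 0.0854
  lin [60.4, 124.1, 14.4] rz -0.7353 rows 5
  lin [-38.4, 132.5, 14.4] rz -0.7353 rows 5
   -> (0.3695, 0.2888, 0.15, 268)
  lin [-0.0, 0.0, 90.0] rz -0.0 rows 2
   -> (0.3695, 0.2888, 0.06, 268)
  lin [-0.0, 0.0, 43.5] rz -0.0 rows 1
   -> (0.3695, 0.2888, 0.0165, 268)
top (array([0.4975, 0.0389, 0.9609]), np.float64(0.6974102611484408))
top (array([0.369 , 0.2893, 1.5736]), np.float64(0.07770892152549157))
scene (array([ 0.5078,  0.05  , -0.035 ]), np.float64(0.5974373834287711))
scene (array([0.3721, 0.2872, 1.4558]), np.float64(0.1226203877146048))
```

View pics/g.png

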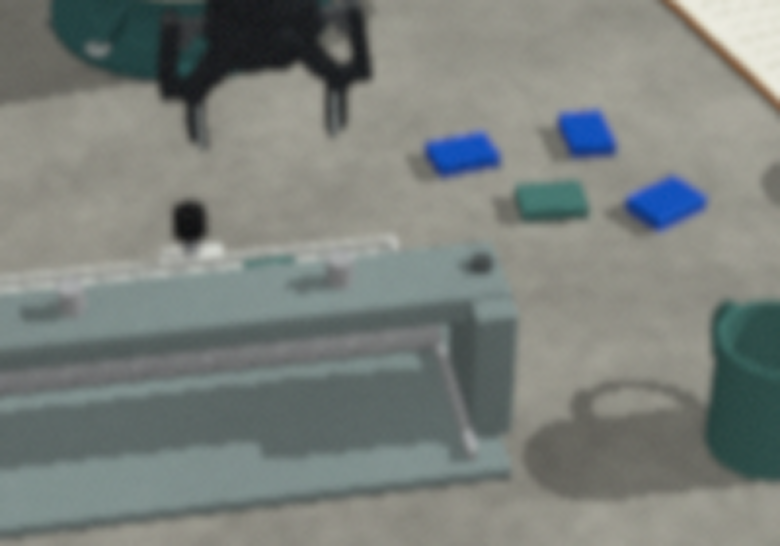

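The crop shows tile A's edge on the rail, just visible behind the head at (270,262). Tile B is unmoved at (552,201). Moving to tile B.

send_rows --targets '[{"linear": [60.4, 124, 14], "delta_rot": [0, 0, -0.735], "gripper": 1}, {"linear": [60.4, 124, 14], "delta_rot": [0, 0, -0.735], "gripper": 1}, {"linear": [60.4, 124, 14], "delta_rot": [0, 0, -0.735], "gripper": 1}, {"linear": [60.4, 124, 14], "delta_rot": [0, 0, -0.735], "gripper": 1}, {"linear": [60.4, 124, 14], "delta_rot": [0, 0, -0.735], "gripper": 1}]'

```text
time_s: 16.32
tcp_pos: [0.4368, 0.169, 0.1631]
ee_rot: [[-0.697, -0.717, -0.002], [-0.717, 0.697, -0.0], [0.001, 0.001, -1.0]]
ft_force: [-0.8, 0.7, 0.6]
width: 0.0857
gripper_force: 0.0
```

send_rows --targets '[{"linear": [-38.4, 132.5, 14], "delta_rot": [0, 0, -0.735], "gripper": 1}, {"linear": [-38.4, 132.5, 14], "delta_rot": [0, 0, -0.735], "gripper": 1}, {"linear": [-38.4, 132.5, 14], "delta_rot": [0, 0, -0.735], "gripper": 1}, {"linear": [-38.4, 132.5, 14], "delta_rot": [0, 0, -0.735], "gripper": 1}, {"linear": [-38.4, 132.5, 14], "delta_rot": [0, 0, -0.735], "gripper": 1}]'

```text
time_s: 16.95
tcp_pos: [0.369, 0.2886, 0.1495]
ee_rot: [[-0.04, -0.999, -0.001], [-0.999, 0.04, -0.0], [0.001, 0.001, -1.0]]
ft_force: [0.2, -0.1, 0.2]
width: 0.0852
gripper_force: 0.0
```

Run:
```python
from h import *
plan([(.3695,.2888,.06,268),(.3695,.2888,.0165,268)])
im,d=arm.snapshot('top'); np.save('top.npy',im);s=softteal(im)
print('A on rail',fitbox('top',s,[.506,.049,.065],.038,(.056,.040,.014),pad=20))
im,d=arm.snapshot('scene');s=softteal(im)
print('B',fitbox('scene',s,[.37,.288,1.53],0,(.056,.040,.014),pad=20))
```

```text
t 16.95 from [0.369  0.2886 0.1495] -92.3 w 0.0852
  lin [-0.2, -0.5, 89.5] rz -0.0054 rows 2
   -> (0.3695, 0.2888, 0.06, 268)
  lin [-0.0, 0.0, 43.5] rz -0.0 rows 1
   -> (0.3695, 0.2888, 0.0165, 268)
A on rail (array([0.5053, 0.0502, 0.0684]), np.float64(0.09293659314350239))
B (array([0.3721, 0.2872, 1.4558]), np.float64(0.12254731047904421))
```

send_rows --targets '[{"linear": [0, 0, 50], "delta_rot": [0, 0, 0], "gripper": 1}, {"linear": [0, 0, 100], "delta_rot": [0, 0, 0], "gripper": 1}, {"linear": [0, 0, 125], "delta_rot": [0, 0, 0], "gripper": 1}, {"linear": [0, 0, 133], "delta_rot": [0, 0, 0], "gripper": 1}, {"linear": [0, 0, 133], "delta_rot": [0, 0, 0], "gripper": 1}]'

```text
time_s: 17.68
tcp_pos: [0.3694, 0.2887, 0.0173]
ee_rot: [[-0.038, -0.999, -0.0], [-0.999, 0.038, -0.0], [0.0, 0.0, -1.0]]
ft_force: [-0.5, 0.0, -0.1]
width: 0.0854
gripper_force: 0.0
```

send_rows --targets '[{"linear": [0, 0, 0], "delta_rot": [0, 0, 0], "gripper": 0}, {"linear": [0, 0, 0], "delta_rot": [0, 0, 0], "gripper": 0}, {"linear": [0, 0, 0], "delta_rot": [0, 0, 0], "gripper": 0}, {"linear": [0, 0, 0], "delta_rot": [0, 0, 0], "gripper": 0}, {"linear": [0, 0, 0], "delta_rot": [0, 0, 0], "gripper": 0}]' --newtons 60

```text
time_s: 18.3
tcp_pos: [0.3694, 0.289, 0.0179]
ee_rot: [[-0.036, -0.999, 0.001], [-0.999, 0.036, 0.001], [-0.001, -0.001, -1.0]]
ft_force: [-2.9, -1.1, 14.0]
width: 0.0381
gripper_force: 59.1
```

send_rows --targets '[{"linear": [0, 0, -140], "delta_rot": [0, 0, 0], "gripper": 0}, {"linear": [0, 0, -140], "delta_rot": [0, 0, 0], "gripper": 0}, {"linear": [0, 0, -140], "delta_rot": [0, 0, 0], "gripper": 0}, {"linear": [0, 0, -140], "delta_rot": [0, 0, 0], "gripper": 0}, {"linear": [0, 0, -140], "delta_rot": [0, 0, 0], "gripper": 0}]'

```text
time_s: 18.92
tcp_pos: [0.3686, 0.2885, 0.1561]
ee_rot: [[-0.036, -0.999, -0.001], [-0.999, 0.036, -0.001], [0.001, 0.001, -1.0]]
ft_force: [-0.4, -0.2, -0.1]
width: 0.0382
gripper_force: 62.2
```

Run:
```python
from h import *
plan([(.511,-.057,.15,183.8),(.511,-.057,.07,183.8)])
im,d=arm.snapshot('scene');s=softteal(im);st=arm.get_state();p=st['tcp_pos'];print(st['width'])
print('B held',p,fitbox('scene',s,[p[0],p[1],1.53],p[2]-.0155,(.056,.040,.014),pad=20))
im,d=arm.snapshot('top');s=softteal(im)
print('A on rail',fitbox('top',s,[.506,.049,.065],.038,(.056,.040,.014),pad=20))
```

```text
t 18.93 from [0.3686 0.2885 0.1561] -92.0 w 0.0382
  lin [170.1, -77.3, 3.1] rz 0.7345 rows 5
  lin [74.5, -171.4, 3.1] rz 0.7345 rows 5
   -> (0.511, -0.057, 0.15, 183.8)
  lin [-0.0, 0.0, 80.0] rz -0.0 rows 2
   -> (0.511, -0.057, 0.07, 183.8)
0.03795546922117772
B held [0.3685 0.2885 0.1559] (array([0.3696, 0.2872, 1.423 ]), np.float64(0.4989220077032521))
A on rail (array([0.5056, 0.0503, 0.0656]), np.float64(0.09178049438479242))
```

send_rows --targets '[{"linear": [170, -77.3, 3], "delta_rot": [0, 0, 0.7345], "gripper": 0}, {"linear": [170, -77.3, 3], "delta_rot": [0, 0, 0.7345], "gripper": 0}, {"linear": [170, -77.3, 3], "delta_rot": [0, 0, 0.7345], "gripper": 0}, {"linear": [170, -77.3, 3], "delta_rot": [0, 0, 0.7345], "gripper": 0}, {"linear": [170, -77.3, 3], "delta_rot": [0, 0, 0.7345], "gripper": 0}]'

```text
time_s: 19.65
tcp_pos: [0.44, 0.1156, 0.1533]
ee_rot: [[-0.696, -0.718, -0.002], [-0.718, 0.696, -0.0], [0.001, 0.001, -1.0]]
ft_force: [-1.0, -0.4, -0.3]
width: 0.0381
gripper_force: 62.1
```

send_rows --targets '[{"linear": [74.5, -171.4, 3], "delta_rot": [0, 0, 0.7345], "gripper": 0}, {"linear": [74.5, -171.4, 3], "delta_rot": [0, 0, 0.7345], "gripper": 0}, {"linear": [74.5, -171.4, 3], "delta_rot": [0, 0, 0.7345], "gripper": 0}, {"linear": [74.5, -171.4, 3], "delta_rot": [0, 0, 0.7345], "gripper": 0}, {"linear": [74.5, -171.4, 3], "delta_rot": [0, 0, 0.7345], "gripper": 0}]'

```text
time_s: 20.27
tcp_pos: [0.5112, -0.0561, 0.1505]
ee_rot: [[-0.997, -0.071, -0.001], [-0.071, 0.997, 0.0], [0.001, 0.001, -1.0]]
ft_force: [0.1, 0.5, -0.3]
width: 0.0381
gripper_force: 62.2
```

Run:
```python
from h import *
plan([(.511,-.057,.075,183.8),(.511,-.057,.0605,183.8)])
im,d=arm.snapshot('scene');s=softteal(im);st=arm.get_state();p=st['tcp_pos'];print(st['width'])
print('B held',p,fitbox('scene',s,[p[0],p[1],.065],p[2]-.0175,(.056,.040,.014),pad=20))
```

```text
t 20.27 from [ 0.5112 -0.0561  0.1505] -175.9 w 0.0381
  lin [0.3, -0.8, 75.5] rz 0.005 rows 2
   -> (0.511, -0.057, 0.075, 183.8)
  lin [-0.0, 0.0, 14.5] rz -0.0 rows 1
   -> (0.511, -0.057, 0.0605, 183.8)
0.03813188152833005
B held [ 0.5111 -0.0558  0.1507] (array([ 0.5112, -0.0558,  0.0701]), np.float64(0.07307048611014205))
```

Held squarely. Lowering it to the rail.

send_rows --targets '[{"linear": [0, 0, 40], "delta_rot": [0, 0, 0], "gripper": 0}, {"linear": [0, 0, 75], "delta_rot": [0, 0, 0], "gripper": 0}, {"linear": [0, 0, 90], "delta_rot": [0, 0, 0], "gripper": 0}, {"linear": [0, 0, 92], "delta_rot": [0, 0, 0], "gripper": 0}, {"linear": [0, 0, 92], "delta_rot": [0, 0, 0], "gripper": 0}]'

```text
time_s: 20.95
tcp_pos: [0.5117, -0.0561, 0.0597]
ee_rot: [[-0.998, -0.07, 0.001], [-0.07, 0.998, -0.0], [-0.001, -0.0, -1.0]]
ft_force: [0.3, -0.6, -0.5]
width: 0.0379
gripper_force: 62.1
```

send_rows --targets '[{"linear": [0, 0, 1], "delta_rot": [0, 0, 0], "gripper": 0}, {"linear": [0, 0, 2], "delta_rot": [0, 0, 0], "gripper": 0}, {"linear": [0, 0, 2], "delta_rot": [0, 0, 0], "gripper": 0}]'

```text
time_s: 21.32
tcp_pos: [0.5115, -0.0567, 0.0572]
ee_rot: [[-0.998, -0.066, 0.0], [-0.066, 0.998, -0.0], [-0.0, -0.0, -1.0]]
ft_force: [0.1, 0.2, -0.8]
width: 0.0381
gripper_force: 62.1
```

send_rows --targets '[{"linear": [0, 0, 1], "delta_rot": [0, 0, 0], "gripper": 0}, {"linear": [0, 0, 1.5], "delta_rot": [0, 0, 0], "gripper": 0}, {"linear": [0, 0, 1.5], "delta_rot": [0, 0, 0], "gripper": 0}]'

```text
time_s: 21.7
tcp_pos: [0.5116, -0.0567, 0.056]
ee_rot: [[-0.998, -0.066, 0.001], [-0.066, 0.998, -0.0], [-0.001, -0.0, -1.0]]
ft_force: [-1.8, 0.5, 6.9]
width: 0.0383
gripper_force: 63.0
```

send_rows --targets '[{"linear": [0, 0, 0.5], "delta_rot": [0, 0, 0], "gripper": 0}, {"linear": [0, 0, 0.5], "delta_rot": [0, 0, 0], "gripper": 0}]'

```text
time_s: 21.95
tcp_pos: [0.5121, -0.0567, 0.0559]
ee_rot: [[-0.998, -0.066, 0.002], [-0.066, 0.998, -0.0], [-0.002, -0.0, -1.0]]
ft_force: [-2.5, 2.6, 13.9]
width: 0.0377
gripper_force: 63.8
```

send_rows --targets '[{"linear": [0, 0, -0.5], "delta_rot": [0, 0, 0], "gripper": 0.85}, {"linear": [0, 0, -0.5], "delta_rot": [0, 0, 0], "gripper": 0.85}, {"linear": [0, 0, -0.5], "delta_rot": [0, 0, 0], "gripper": 0.85}, {"linear": [0, 0, -0.5], "delta_rot": [0, 0, 0], "gripper": 0.85}]'

```text
time_s: 22.45
tcp_pos: [0.5114, -0.0567, 0.0555]
ee_rot: [[-0.998, -0.066, -0.0], [-0.066, 0.998, 0.0], [0.0, 0.0, -1.0]]
ft_force: [0.5, 0.2, 0.5]
width: 0.0728
gripper_force: 0.0
```

send_rows --targets '[{"linear": [0, 0, -15], "delta_rot": [0, 0, 0], "gripper": 0.85}, {"linear": [0, 0, -40], "delta_rot": [0, 0, 0], "gripper": 1}, {"linear": [0, 0, -90], "delta_rot": [0, 0, 0], "gripper": 1}, {"linear": [0, 0, -120], "delta_rot": [0, 0, 0], "gripper": 1}, {"linear": [0, 0, -120], "delta_rot": [0, 0, 0], "gripper": 1}]'

```text
time_s: 23.08
tcp_pos: [0.5125, -0.0569, 0.1774]
ee_rot: [[-0.998, -0.066, 0.003], [-0.066, 0.998, -0.001], [-0.003, -0.001, -1.0]]
ft_force: [0.7, 0.5, -0.4]
width: 0.0852
gripper_force: 0.0
```

send_rows --targets '[{"linear": [135, -170, 0], "delta_rot": [0, 0, 0], "gripper": 1}, {"linear": [135, -170, 0], "delta_rot": [0, 0, 0], "gripper": 1}, {"linear": [135, -170, 0], "delta_rot": [0, 0, 0], "gripper": 1}, {"linear": [135, -170, 0], "delta_rot": [0, 0, 0], "gripper": 1}, {"linear": [135, -170, 0], "delta_rot": [0, 0, 0], "gripper": 1}]'

```text
time_s: 23.7
tcp_pos: [0.3867, -0.2363, 0.1747]
ee_rot: [[-0.998, -0.063, -0.001], [-0.063, 0.998, 0.001], [0.001, 0.001, -1.0]]
ft_force: [1.5, -1.4, 0.4]
width: 0.0853
gripper_force: 0.0
```

Run:
```python
from h import *
im,d=arm.snapshot('top');s=softteal(im)
print('A on rail',fitbox('top',s,[.506,.049,.065],.038,(.056,.040,.014),pad=16))
print('B on rail',fitbox('top',s,[.511,-.057,.065],.038,(.056,.040,.014),pad=16))
P=cloud('top',d);X,Y,Z=P[...,0],P[...,1],P[...,2]
k=(im.max(2)<45)&(abs(X-.42)<.05)&(abs(Y+.01)<.05)&(Z>.05)
v,u=np.nonzero(k);print('knob',k.sum(),u.mean(),v.mean(),np.median(Z[k]),onz('top',u.mean(),v.mean(),.066))
cv2.imwrite('pics/i.png',cv2.resize(im[180:330,200:460][...,::-1],(0,0),fx=3,fy=3,interpolation=cv2.INTER_CUBIC))
plan([(.4245,-.0112,.15,183.8),(.4245,-.0112,.054,183.8)])
```

```text
A on rail (array([0.5062, 0.0504, 0.0647]), np.float64(0.08705807403600443))
B on rail (array([ 0.5093, -0.0554,  0.0575]), np.float64(0.1843446493389788))
knob 63 348.57142857142856 291.0 0.06526703988590672 [ 0.4263 -0.0091  0.066 ]
t 23.75 from [ 0.3874 -0.2355  0.1748] -176.3 w 0.0853
  lin [-51.4, 221.4, 24.8] rz -0.0021 rows 4
   -> (0.4245, -0.0112, 0.15, 183.8)
  lin [-0.0, 0.0, 96.0] rz -0.0 rows 2
   -> (0.4245, -0.0112, 0.054, 183.8)
```

View pics/i.png

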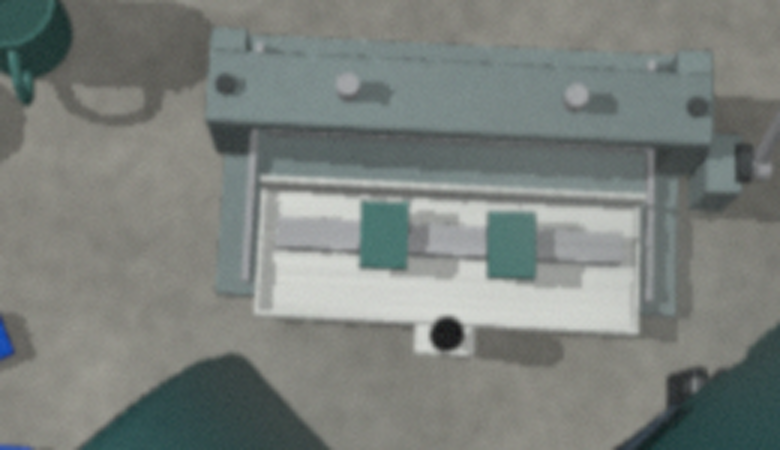

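The crop shows both teal tiles lying square and centred across the rail, at (384,235) and (511,245), with the knob at (447,334). Now I pinch the knob.

send_rows --targets '[{"linear": [-51, 221, 25], "delta_rot": [0, 0, 0], "gripper": 1}, {"linear": [-51, 221, 25], "delta_rot": [0, 0, 0], "gripper": 1}, {"linear": [-51, 221, 25], "delta_rot": [0, 0, 0], "gripper": 1}, {"linear": [-51, 221, 25], "delta_rot": [0, 0, 0], "gripper": 1}, {"linear": [-51, 221, 25], "delta_rot": [0, 0, 0], "gripper": 1}]'

```text
time_s: 24.38
tcp_pos: [0.4239, -0.008, 0.1499]
ee_rot: [[-0.997, -0.072, -0.001], [-0.072, 0.997, 0.001], [0.001, 0.001, -1.0]]
ft_force: [0.1, -0.5, 0.5]
width: 0.085
gripper_force: 0.0
```

send_rows --targets '[{"linear": [0, 0, 0], "delta_rot": [0, 0, 0], "gripper": 1}, {"linear": [0, 0, 40], "delta_rot": [0, 0, 0], "gripper": 1}, {"linear": [0, 0, 80], "delta_rot": [0, 0, 0], "gripper": 1}, {"linear": [0, 0, 95], "delta_rot": [0, 0, 0], "gripper": 1}, {"linear": [0, 0, 95], "delta_rot": [0, 0, 0], "gripper": 1}]'

```text
time_s: 25.0
tcp_pos: [0.4236, -0.0119, 0.0549]
ee_rot: [[-0.998, -0.065, -0.002], [-0.065, 0.998, 0.0], [0.002, 0.0, -1.0]]
ft_force: [0.4, -0.6, -0.2]
width: 0.0852
gripper_force: 0.0
```

send_rows --targets '[{"linear": [0, 0, 0], "delta_rot": [0, 0, 0], "gripper": 0}, {"linear": [0, 0, 0], "delta_rot": [0, 0, 0], "gripper": 0}, {"linear": [0, 0, 0], "delta_rot": [0, 0, 0], "gripper": 0}, {"linear": [0, 0, 0], "delta_rot": [0, 0, 0], "gripper": 0}, {"linear": [0, 0, 0], "delta_rot": [0, 0, 0], "gripper": 0}]' --newtons 40

```text
time_s: 25.62
tcp_pos: [0.4246, -0.0112, 0.0562]
ee_rot: [[-0.998, -0.066, 0.001], [-0.066, 0.998, 0.0], [-0.001, 0.0, -1.0]]
ft_force: [-2.1, 1.9, 8.8]
width: 0.0266
gripper_force: 38.7
```

send_rows --targets '[{"linear": [-2, 0, 0], "delta_rot": [0, 0, 0], "gripper": 0}, {"linear": [-6, 0, 0], "delta_rot": [0, 0, 0], "gripper": 0}, {"linear": [-12, 0, 0], "delta_rot": [0, 0, 0], "gripper": 0}, {"linear": [-20, 0, 0], "delta_rot": [0, 0, 0], "gripper": 0}, {"linear": [-28, 0, 0], "delta_rot": [0, 0, 0], "gripper": 0}]'

```text
time_s: 26.25
tcp_pos: [0.4526, -0.0094, 0.0562]
ee_rot: [[-0.998, -0.066, 0.001], [-0.066, 0.998, 0.0], [-0.001, -0.0, -1.0]]
ft_force: [-3.9, 0.5, 9.6]
width: 0.0268
gripper_force: 38.8
```

send_rows --targets '[{"linear": [-8, 0, 0], "delta_rot": [0, 0, 0], "gripper": 0}, {"linear": [-16, 0, 0], "delta_rot": [0, 0, 0], "gripper": 0}, {"linear": [-24, 0, 0], "delta_rot": [0, 0, 0], "gripper": 0}, {"linear": [-32, 0, 0], "delta_rot": [0, 0, 0], "gripper": 0}, {"linear": [-40, 0, 0], "delta_rot": [0, 0, 0], "gripper": 0}]'

```text
time_s: 26.88
tcp_pos: [0.4925, -0.0068, 0.0562]
ee_rot: [[-0.998, -0.066, 0.001], [-0.066, 0.998, -0.0], [-0.001, -0.0, -1.0]]
ft_force: [-3.1, -0.9, 9.4]
width: 0.0266
gripper_force: 38.7
```

send_rows --targets '[{"linear": [-8, 0, 0], "delta_rot": [0, 0, 0], "gripper": 0}, {"linear": [-14, 0, 0], "delta_rot": [0, 0, 0], "gripper": 0}, {"linear": [-19, 0, 0], "delta_rot": [0, 0, 0], "gripper": 0}, {"linear": [-22, 0, 0], "delta_rot": [0, 0, 0], "gripper": 0}, {"linear": [-24, 0, 0], "delta_rot": [0, 0, 0], "gripper": 0}]'

```text
time_s: 27.5
tcp_pos: [0.5164, -0.0053, 0.0562]
ee_rot: [[-0.998, -0.066, 0.001], [-0.066, 0.998, -0.0], [-0.001, -0.0, -1.0]]
ft_force: [-2.2, -1.5, 8.7]
width: 0.0266
gripper_force: 38.8
```

send_rows --targets '[{"linear": [-2, 0, 0], "delta_rot": [0, 0, 0], "gripper": 0}, {"linear": [-4, 0, 0], "delta_rot": [0, 0, 0], "gripper": 0}, {"linear": [-6, 0, 0], "delta_rot": [0, 0, 0], "gripper": 0}, {"linear": [-7, 0, 0], "delta_rot": [0, 0, 0], "gripper": 0}]'

```text
time_s: 28.0
tcp_pos: [0.5233, -0.0049, 0.0562]
ee_rot: [[-0.998, -0.066, 0.001], [-0.066, 0.998, -0.0], [-0.001, -0.0, -1.0]]
ft_force: [-2.0, -0.7, 7.6]
width: 0.0264
gripper_force: 38.8
```

send_rows --targets '[{"linear": [-1, 0, 0], "delta_rot": [0, 0, 0], "gripper": 0}, {"linear": [-2, 0, 0], "delta_rot": [0, 0, 0], "gripper": 0}, {"linear": [-2.5, 0, 0], "delta_rot": [0, 0, 0], "gripper": 0}, {"linear": [-2.5, 0, 0], "delta_rot": [0, 0, 0], "gripper": 0}]'

```text
time_s: 28.5
tcp_pos: [0.5236, -0.0049, 0.0561]
ee_rot: [[-0.998, -0.066, -0.003], [-0.066, 0.998, -0.001], [0.003, -0.001, -1.0]]
ft_force: [-14.9, -3.7, 20.3]
width: 0.027
gripper_force: 40.1
```

send_rows --targets '[{"linear": [0, 0, 0], "delta_rot": [0, 0, 0], "gripper": 1}, {"linear": [0, 0, 0], "delta_rot": [0, 0, 0], "gripper": 1}, {"linear": [0, 0, 0], "delta_rot": [0, 0, 0], "gripper": 1}, {"linear": [0, 0, 0], "delta_rot": [0, 0, 0], "gripper": 1}]'

```text
time_s: 29.0
tcp_pos: [0.5256, -0.0046, 0.0555]
ee_rot: [[-0.998, -0.066, -0.0], [-0.066, 0.998, 0.0], [0.0, 0.0, -1.0]]
ft_force: [-0.3, -0.2, -0.5]
width: 0.0854
gripper_force: 0.0
```

send_rows --targets '[{"linear": [0, 0, -60], "delta_rot": [0, 0, 0], "gripper": 1}, {"linear": [0, 0, -120], "delta_rot": [0, 0, 0], "gripper": 1}, {"linear": [0, 0, -180], "delta_rot": [0, 0, 0], "gripper": 1}, {"linear": [0, 0, -230], "delta_rot": [0, 0, 0], "gripper": 1}, {"linear": [0, 0, -230], "delta_rot": [0, 0, 0], "gripper": 1}]'

```text
time_s: 29.62
tcp_pos: [0.5268, -0.0048, 0.289]
ee_rot: [[-0.998, -0.066, 0.006], [-0.066, 0.998, -0.001], [-0.006, -0.001, -1.0]]
ft_force: [0.6, 0.9, -0.3]
width: 0.0852
gripper_force: 0.0
```

Run:
```python
from h import *
plan([(.45,-.20,.29,140),(.621,-.273,.29,93.8),(.621,-.273,.227,93.8)])
```

```text
t 29.62 from [ 0.5268 -0.0048  0.289 ] -176.2 w 0.0852
  lin [89.6, -189.7, -1.0] rz 0.7644 rows 5
   -> (0.45, -0.2, 0.29, 140)
  lin [-177.9, 54.0, -0.0] rz 0.8063 rows 5
   -> (0.621, -0.273, 0.29, 93.8)
  lin [0.0, 0.0, 63.0] rz -0.0 rows 2
   -> (0.621, -0.273, 0.227, 93.8)
```

send_rows --targets '[{"linear": [89.6, -189.7, -1], "delta_rot": [0, 0, 0.764], "gripper": 1}, {"linear": [89.6, -189.7, -1], "delta_rot": [0, 0, 0.764], "gripper": 1}, {"linear": [89.6, -189.7, -1], "delta_rot": [0, 0, 0.764], "gripper": 1}, {"linear": [89.6, -189.7, -1], "delta_rot": [0, 0, 0.764], "gripper": 1}, {"linear": [89.6, -189.7, -1], "delta_rot": [0, 0, 0.764], "gripper": 1}]'

```text
time_s: 30.25
tcp_pos: [0.448, -0.2009, 0.2858]
ee_rot: [[-0.764, 0.645, -0.001], [0.645, 0.764, 0.001], [0.001, -0.0, -1.0]]
ft_force: [1.0, -0.2, 0.2]
width: 0.0855
gripper_force: 0.0
```

Run:
```python
from h import *
im,d=arm.snapshot('top'); ims,ds=arm.snapshot('scene')
P=cloud('top',d);X,Y,Z=P[...,0],P[...,1],P[...,2]
k=(im.max(2)<45)&(abs(X-.525)<.04)&(abs(Y+.005)<.04)&(Z>.05)
v,u=np.nonzero(k);print('knob',k.sum(),onz('top',u.mean(),v.mean(),.066))
pts=[]
for c,i,D in(('top',im,d),('scene',ims,ds)):
    Q=cloud(c,D); k=((i.max(2)<50)&(abs(Q[...,0]-.62)<.04)&(abs(Q[...,1]+.268)<.06)&(abs(Q[...,2]-.232)<.03)).astype(np.uint8)
    n,l,st,ce=cv2.connectedComponentsWithStats(k); j=1+st[1:,4].argmax(); pts.append((c,*ce[j])); print(c,st[j],ce[j])
    v,u=np.nonzero(l==j); W=np.array([onz(c,a,b,.232) for a,b in zip(u,v)]); print(rect(W[:,:2]), W[:,1].min(),W[:,1].max())
print(tri(pts)); plan([(.621,-.273,.29,93.8)])
s=softteal(ims); print('lost tiles? teal near home in scene', (s[270:320,230:350]>.5).sum())
cv2.imwrite('pics/j.png',cv2.resize(ims[200:340,110:380][...,::-1],(0,0),fx=2.9,fy=2.9,interpolation=cv2.INTER_CUBIC))
```

```text
knob 44 [ 0.5227 -0.0022  0.066 ]
top [466 204  13   7  66] [471.0303 206.3485]
(array([ 0.6172, -0.2526]), array([26.9801, 13.6587]), -83.57035541534424) -0.26519633305349954 -0.23900088857752275
scene [169 248  23   6 107] [180.1963 250.4486]
(array([ 0.622 , -0.2681]), array([54.9936, 19.9139]), -89.60706150531769) -0.29562668013913196 -0.24053350757734387
[ 0.6209 -0.2598  0.2293]
t 30.35 from [ 0.4487 -0.1993  0.286 ] 140.2 w 0.0857
  lin [-179.5, 53.8, -4.0] rz 0.8094 rows 5
   -> (0.621, -0.273, 0.29, 93.8)
lost tiles? teal near home in scene 191
```

View pics/j.png

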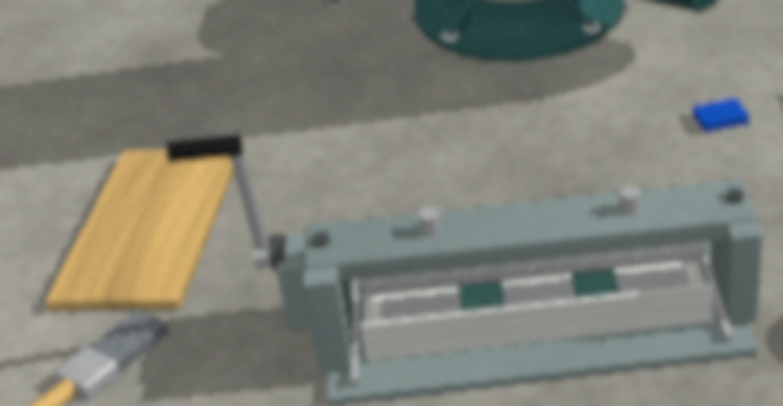

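The crop shows the bed home with both tiles under the head, at (482,293) and (597,281). The lever's black bar runs from (168,148) to (240,146). Next I grip the lever.

send_rows --targets '[{"linear": [-177, 52.5, -4], "delta_rot": [0, 0, 0.809], "gripper": 1}, {"linear": [-177, 52.5, -4], "delta_rot": [0, 0, 0.809], "gripper": 1}, {"linear": [-177, 52.5, -4], "delta_rot": [0, 0, 0.809], "gripper": 1}, {"linear": [-177, 52.5, -4], "delta_rot": [0, 0, 0.809], "gripper": 1}, {"linear": [-177, 52.5, -4], "delta_rot": [0, 0, 0.809], "gripper": 1}]'

```text
time_s: 30.98
tcp_pos: [0.6195, -0.2719, 0.2891]
ee_rot: [[-0.065, 0.998, -0.001], [0.998, 0.065, 0.001], [0.001, -0.001, -1.0]]
ft_force: [1.1, 0.0, -0.3]
width: 0.0856
gripper_force: 0.0
```

Run:
```python
from h import *
plan([(.620,-.270,.227,93.8)])
```

```text
t 30.98 from [ 0.6195 -0.2719  0.2891] 93.7 w 0.0856
  lin [1.9, 0.6, 62.1] rz -0.001 rows 2
   -> (0.62, -0.27, 0.227, 93.8)
```

send_rows --targets '[{"linear": [1, 0.5, 30], "delta_rot": [0, 0, 0], "gripper": 1}, {"linear": [1, 0.5, 55], "delta_rot": [0, 0, 0], "gripper": 1}, {"linear": [1, 0.5, 62], "delta_rot": [0, 0, 0], "gripper": 1}, {"linear": [1, 0.5, 62], "delta_rot": [0, 0, 0], "gripper": 1}]'

```text
time_s: 31.48
tcp_pos: [0.6188, -0.2715, 0.2287]
ee_rot: [[-0.066, 0.998, -0.0], [0.998, 0.066, 0.0], [0.0, -0.0, -1.0]]
ft_force: [0.1, 0.2, -0.9]
width: 0.0851
gripper_force: 0.0
```

send_rows --targets '[{"linear": [0, 0, 0], "delta_rot": [0, 0, 0], "gripper": 0}, {"linear": [0, 0, 0], "delta_rot": [0, 0, 0], "gripper": 0}, {"linear": [0, 0, 0], "delta_rot": [0, 0, 0], "gripper": 0}, {"linear": [0, 0, 0], "delta_rot": [0, 0, 0], "gripper": 0}, {"linear": [0, 0, 0], "delta_rot": [0, 0, 0], "gripper": 0}]' --newtons 40

```text
time_s: 32.1
tcp_pos: [0.6191, -0.2724, 0.2291]
ee_rot: [[-0.064, 0.998, 0.002], [0.998, 0.064, -0.0], [-0.001, 0.002, -1.0]]
ft_force: [4.9, 0.8, 4.3]
width: 0.0168
gripper_force: 39.3
```

Run:
```python
from h import *
for f in np.arange(0.1,1.16,.1): print(round(f,2),round(145*(np.sin(.2-f)-np.sin(.2)),1),round(145*(np.cos(.2)-np.cos(.2-f)),1))
print(145*(np.sin(-.95)-np.sin(.2)),145*(np.cos(.2)-np.cos(.95)))
```

```text
0.1 -14.3 -2.2
0.2 -28.8 -2.9
0.3 -43.3 -2.2
0.4 -57.6 0.0
0.5 -71.7 3.6
0.6 -85.3 8.6
0.7 -98.3 14.9
0.8 -110.7 22.4
0.9 -122.2 31.2
1.0 -132.8 41.1
1.1 -142.4 52.0
-146.75230115974307 57.76560581471691
```

Gripped, width 17 mm. Pulling along the arc.

send_rows --targets '[{"linear": [0, -7, -1.2], "delta_rot": [0, 0, 0], "gripper": 0}, {"linear": [0, -21.5, -2.7], "delta_rot": [0, 0, 0], "gripper": 0}, {"linear": [0, -36, -2.7], "delta_rot": [0, 0, 0], "gripper": 0}, {"linear": [0, -50.5, -1.2], "delta_rot": [0, 0, 0], "gripper": 0}, {"linear": [0, -57.6, 0], "delta_rot": [0, 0, 0], "gripper": 0}]' --newtons 60

```text
time_s: 32.72
tcp_pos: [0.5618, -0.276, 0.23]
ee_rot: [[-0.064, 0.998, 0.004], [0.998, 0.064, -0.001], [-0.001, 0.004, -1.0]]
ft_force: [9.5, 1.7, 8.1]
width: 0.0162
gripper_force: 59.5
```

send_rows --targets '[{"linear": [0, -14.1, 3.6], "delta_rot": [0, 0, 0], "gripper": 0}, {"linear": [0, -27.7, 8.6], "delta_rot": [0, 0, 0], "gripper": 0}, {"linear": [0, -40.7, 14.9], "delta_rot": [0, 0, 0], "gripper": 0}, {"linear": [0, -53.1, 22.4], "delta_rot": [0, 0, 0], "gripper": 0}, {"linear": [0, -59, 26.8], "delta_rot": [0, 0, 0], "gripper": 0}]'

```text
time_s: 33.35
tcp_pos: [0.5033, -0.2802, 0.2028]
ee_rot: [[-0.064, 0.998, 0.004], [0.998, 0.064, -0.001], [-0.001, 0.004, -1.0]]
ft_force: [7.6, 0.9, 12.8]
width: 0.0157
gripper_force: 60.3
```

send_rows --targets '[{"linear": [0, -8, 6.5], "delta_rot": [0, 0, 0], "gripper": 0}, {"linear": [0, -16, 14.3], "delta_rot": [0, 0, 0], "gripper": 0}, {"linear": [0, -22, 20], "delta_rot": [0, 0, 0], "gripper": 0}, {"linear": [0, -25.8, 25], "delta_rot": [0, 0, 0], "gripper": 0}, {"linear": [0, -25.8, 25], "delta_rot": [0, 0, 0], "gripper": 0}]'

```text
time_s: 33.98
tcp_pos: [0.4798, -0.282, 0.18]
ee_rot: [[-0.065, 0.998, 0.01], [0.998, 0.065, -0.002], [-0.003, 0.01, -1.0]]
ft_force: [15.4, 7.9, 26.2]
width: 0.0157
gripper_force: 60.9
```

Run:
```python
from h import *
p=arm.get_state()['tcp_pos'];
ims,ds=arm.snapshot('scene')
# lever angle estimate from TCP relative to hinge using start grip pose as phi=0
d=(p-np.array([.6191,-.2724,.2291])); ex=np.array([.998,.065,0]); a=d@ex*1000+28.8; b=d[2]*1000+142.1
print(p,a,b,'phi',.2-np.arctan2(a,b),'r',np.hypot(a,b))
```

```text
[ 0.4798 -0.282   0.18  ] -110.81699331970582 92.96126267080389 phi 1.0727982741856148 r 144.6450910531357
```

send_rows --targets '[{"linear": [0, -1.2, 1.5], "delta_rot": [0, 0, 0], "gripper": 0}, {"linear": [0, -1.2, 1.5], "delta_rot": [0, 0, 0], "gripper": 0}, {"linear": [0, -1.2, 1.5], "delta_rot": [0, 0, 0], "gripper": 0}]'

```text
time_s: 34.4
tcp_pos: [0.4796, -0.2821, 0.1795]
ee_rot: [[-0.065, 0.998, 0.012], [0.998, 0.065, -0.003], [-0.004, 0.012, -1.0]]
ft_force: [17.7, 11.9, 39.2]
width: 0.016
gripper_force: 62.3
```

Run:
```python
from h import *
ims,ds=arm.snapshot('scene'); im,d=arm.snapshot('top')
cv2.imwrite('pics/k.png',cv2.resize(ims[200:340,110:380][...,::-1],(0,0),fx=2.9,fy=2.9,interpolation=cv2.INTER_CUBIC))
```

```text
(no output)
```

View pics/k.png

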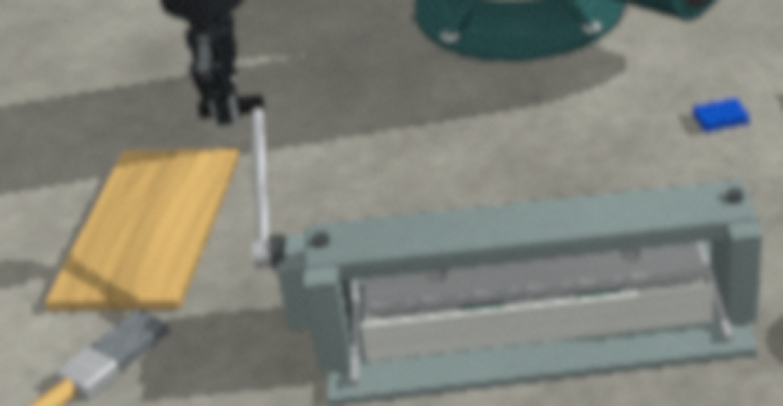

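The crop shows the ram bar down over the tiles, the lever leaning forward to its stop, and the bed home. Now I ride the lever back to rest.

send_rows --targets '[{"linear": [0, 10.8, -12.4], "delta_rot": [0, 0, 0], "gripper": 0}, {"linear": [0, 21.4, -22.3], "delta_rot": [0, 0, 0], "gripper": 0}, {"linear": [0, 32.9, -31.1], "delta_rot": [0, 0, 0], "gripper": 0}, {"linear": [0, 45.3, -38.6], "delta_rot": [0, 0, 0], "gripper": 0}, {"linear": [0, 58.3, -44.9], "delta_rot": [0, 0, 0], "gripper": 0}]'

```text
time_s: 35.12
tcp_pos: [0.5338, -0.2783, 0.2206]
ee_rot: [[-0.064, 0.998, 0.0], [0.998, 0.064, -0.001], [-0.001, 0.0, -1.0]]
ft_force: [-0.4, -1.9, 12.1]
width: 0.0161
gripper_force: 63.6
```

send_rows --targets '[{"linear": [0, 13.6, -5], "delta_rot": [0, 0, 0], "gripper": 0}, {"linear": [0, 27.7, -8.6], "delta_rot": [0, 0, 0], "gripper": 0}, {"linear": [0, 42, -10.8], "delta_rot": [0, 0, 0], "gripper": 0}, {"linear": [0, 56.5, -11.5], "delta_rot": [0, 0, 0], "gripper": 0}, {"linear": [0, 71, -10.8], "delta_rot": [0, 0, 0], "gripper": 0}]'

```text
time_s: 35.75
tcp_pos: [0.6043, -0.2736, 0.2311]
ee_rot: [[-0.064, 0.998, -0.001], [0.998, 0.064, -0.001], [-0.001, -0.001, -1.0]]
ft_force: [-1.1, -2.2, 4.1]
width: 0.0166
gripper_force: 66.5
```

send_rows --targets '[{"linear": [0, 7.1, 1], "delta_rot": [0, 0, 0], "gripper": 0}, {"linear": [0, 14, 2], "delta_rot": [0, 0, 0], "gripper": 0}, {"linear": [0, 14, 2], "delta_rot": [0, 0, 0], "gripper": 0}]'

```text
time_s: 36.12
tcp_pos: [0.6186, -0.2727, 0.2293]
ee_rot: [[-0.064, 0.998, 0.001], [0.998, 0.064, -0.001], [-0.001, 0.001, -1.0]]
ft_force: [2.1, -3.3, 4.4]
width: 0.016
gripper_force: 66.7
```

Back at the start pose. Releasing, lifting, and heading back to the knob.

send_rows --targets '[{"linear": [0, 0, 0], "delta_rot": [0, 0, 0], "gripper": 1}, {"linear": [0, 0, 0], "delta_rot": [0, 0, 0], "gripper": 1}, {"linear": [0, 0, 0], "delta_rot": [0, 0, 0], "gripper": 1}, {"linear": [0, 0, 0], "delta_rot": [0, 0, 0], "gripper": 1}]'

```text
time_s: 36.62
tcp_pos: [0.6181, -0.2723, 0.2289]
ee_rot: [[-0.064, 0.998, -0.0], [0.998, 0.064, 0.0], [0.0, -0.0, -1.0]]
ft_force: [-0.2, -0.7, -0.1]
width: 0.085
gripper_force: 0.0
```

send_rows --targets '[{"linear": [0, 0, -30], "delta_rot": [0, 0, 0], "gripper": 1}, {"linear": [0, 0, -60], "delta_rot": [0, 0, 0], "gripper": 1}, {"linear": [0, 0, -60], "delta_rot": [0, 0, 0], "gripper": 1}]'

```text
time_s: 37.0
tcp_pos: [0.6188, -0.2726, 0.2911]
ee_rot: [[-0.064, 0.998, 0.003], [0.998, 0.064, -0.002], [-0.002, 0.003, -1.0]]
ft_force: [0.3, 0.1, -0.5]
width: 0.0855
gripper_force: 0.0
```

Run:
```python
from h import *
plan([(.45,-.19,.27,140),(.5235,-.0048,.2,183.7),(.5235,-.0048,.055,183.7)])
ims,ds=arm.snapshot('scene'); im,d=arm.snapshot('top')
for c,i,D in(('top',im,d),('scene',ims,ds)):
    Q=cloud(c,D); k=((i.max(2)<50)&(abs(Q[...,0]-.62)<.06)&(abs(Q[...,1]+.268)<.06)&(abs(Q[...,2]-.232)<.012))
    if k.sum(): print(c,k.sum(),np.median(Q[k],0))
P=cloud('top',d);X,Y,Z=P[...,0],P[...,1],P[...,2]
k=(im.max(2)<45)&(abs(X-.525)<.04)&(abs(Y+.005)<.04)&(Z>.05)
v,u=np.nonzero(k);print('knob',k.sum(),onz('top',u.mean(),v.mean(),.066))
```

```text
t 37.00 from [ 0.6188 -0.2726  0.2911] 93.7 w 0.0855
  lin [93.3, -163.1, 21.1] rz -0.8086 rows 5
   -> (0.45, -0.19, 0.27, 140)
  lin [62.7, 189.1, 70.0] rz -0.7627 rows 5
   -> (0.5235, -0.0048, 0.2, 183.7)
  lin [-0.0, 0.0, 145.0] rz -0.0 rows 3
   -> (0.5235, -0.0048, 0.055, 183.7)
scene 115 [ 0.6282 -0.2644  0.2356]
knob 0 [nan nan nan]<stdin>:9: RuntimeWarning: Mean of empty slice.
  ret = ret.dtype.type(ret / rcount)
```

send_rows --targets '[{"linear": [93, -163, 0], "delta_rot": [0, 0, -0.809], "gripper": 1}, {"linear": [93, -163, 0], "delta_rot": [0, 0, -0.809], "gripper": 1}, {"linear": [93, -163, 0], "delta_rot": [0, 0, -0.809], "gripper": 1}, {"linear": [93, -163, 0], "delta_rot": [0, 0, -0.809], "gripper": 1}, {"linear": [93, -163, 0], "delta_rot": [0, 0, -0.809], "gripper": 1}]'

```text
time_s: 37.72
tcp_pos: [0.4485, -0.1893, 0.2884]
ee_rot: [[-0.769, 0.64, -0.001], [0.64, 0.769, 0.0], [0.001, -0.0, -1.0]]
ft_force: [-0.0, -0.9, -0.2]
width: 0.0852
gripper_force: 0.0
```

send_rows --targets '[{"linear": [62.7, 189, 91], "delta_rot": [0, 0, -0.763], "gripper": 1}, {"linear": [62.7, 189, 91], "delta_rot": [0, 0, -0.763], "gripper": 1}, {"linear": [62.7, 189, 91], "delta_rot": [0, 0, -0.763], "gripper": 1}, {"linear": [62.7, 189, 91], "delta_rot": [0, 0, -0.763], "gripper": 1}, {"linear": [62.7, 189, 91], "delta_rot": [0, 0, -0.763], "gripper": 1}]'

```text
time_s: 38.35
tcp_pos: [0.5222, -0.003, 0.1961]
ee_rot: [[-0.998, -0.07, -0.003], [-0.07, 0.998, 0.001], [0.003, 0.001, -1.0]]
ft_force: [0.9, -0.0, -0.0]
width: 0.0855
gripper_force: 0.0
```

Run:
```python
from h import *
plan([(.5235,-.0048,.055,183.7)])
```

```text
t 38.35 from [ 0.5222 -0.003   0.1961] -176.0 w 0.0855
  lin [-1.2, -1.9, 141.1] rz 0.0051 rows 3
   -> (0.5235, -0.0048, 0.055, 183.7)
```

send_rows --targets '[{"linear": [-0.5, -1, 50], "delta_rot": [0, 0, 0.004], "gripper": 1}, {"linear": [-0.5, -1, 100], "delta_rot": [0, 0, 0.004], "gripper": 1}, {"linear": [-0.5, -1, 135], "delta_rot": [0, 0, 0.004], "gripper": 1}, {"linear": [-0.5, -1, 141], "delta_rot": [0, 0, 0.004], "gripper": 1}, {"linear": [-0.5, -1, 141], "delta_rot": [0, 0, 0.004], "gripper": 1}]'

```text
time_s: 38.98
tcp_pos: [0.5237, -0.0063, 0.0577]
ee_rot: [[-0.998, -0.06, 0.0], [-0.06, 0.998, -0.0], [-0.0, -0.0, -1.0]]
ft_force: [0.2, 0.8, -0.0]
width: 0.0856
gripper_force: 0.0
```

send_rows --targets '[{"linear": [0, 0, 0], "delta_rot": [0, 0, 0], "gripper": 0}, {"linear": [0, 0, 0], "delta_rot": [0, 0, 0], "gripper": 0}, {"linear": [0, 0, 0], "delta_rot": [0, 0, 0], "gripper": 0}, {"linear": [0, 0, 0], "delta_rot": [0, 0, 0], "gripper": 0}, {"linear": [0, 0, 0], "delta_rot": [0, 0, 0], "gripper": 0}]' --newtons 40

```text
time_s: 39.6
tcp_pos: [0.5237, -0.005, 0.0577]
ee_rot: [[-0.998, -0.062, 0.001], [-0.062, 0.998, 0.002], [-0.001, 0.002, -1.0]]
ft_force: [-2.6, 6.3, 10.9]
width: 0.0266
gripper_force: 39.0
```

send_rows --targets '[{"linear": [2, 0, 0], "delta_rot": [0, 0, 0], "gripper": 0}, {"linear": [6, 0, 0], "delta_rot": [0, 0, 0], "gripper": 0}, {"linear": [12, 0, 0], "delta_rot": [0, 0, 0], "gripper": 0}, {"linear": [20, 0, 0], "delta_rot": [0, 0, 0], "gripper": 0}, {"linear": [28, 0, 0], "delta_rot": [0, 0, 0], "gripper": 0}]'

```text
time_s: 40.22
tcp_pos: [0.4963, -0.0067, 0.0577]
ee_rot: [[-0.998, -0.062, 0.002], [-0.062, 0.998, 0.002], [-0.002, 0.002, -1.0]]
ft_force: [2.5, 7.9, 6.6]
width: 0.0267
gripper_force: 39.0
```

send_rows --targets '[{"linear": [8, 0, 0], "delta_rot": [0, 0, 0], "gripper": 0}, {"linear": [16, 0, 0], "delta_rot": [0, 0, 0], "gripper": 0}, {"linear": [24, 0, 0], "delta_rot": [0, 0, 0], "gripper": 0}, {"linear": [32, 0, 0], "delta_rot": [0, 0, 0], "gripper": 0}, {"linear": [40, 0, 0], "delta_rot": [0, 0, 0], "gripper": 0}]'

```text
time_s: 40.85
tcp_pos: [0.4564, -0.0092, 0.0577]
ee_rot: [[-0.998, -0.062, 0.002], [-0.062, 0.998, 0.002], [-0.003, 0.002, -1.0]]
ft_force: [2.1, 7.5, 7.1]
width: 0.0269
gripper_force: 39.1
```

send_rows --targets '[{"linear": [8, 0, 0], "delta_rot": [0, 0, 0], "gripper": 0}, {"linear": [14, 0, 0], "delta_rot": [0, 0, 0], "gripper": 0}, {"linear": [19, 0, 0], "delta_rot": [0, 0, 0], "gripper": 0}, {"linear": [22, 0, 0], "delta_rot": [0, 0, 0], "gripper": 0}, {"linear": [25, 0, 0], "delta_rot": [0, 0, 0], "gripper": 0}]'

```text
time_s: 41.48
tcp_pos: [0.4315, -0.0107, 0.0577]
ee_rot: [[-0.998, -0.062, 0.002], [-0.062, 0.998, 0.002], [-0.002, 0.002, -1.0]]
ft_force: [1.9, 6.6, 7.2]
width: 0.0267
gripper_force: 39.3
```

send_rows --targets '[{"linear": [2.5, 0, 0], "delta_rot": [0, 0, 0], "gripper": 0}, {"linear": [5, 0, 0], "delta_rot": [0, 0, 0], "gripper": 0}, {"linear": [7, 0, 0], "delta_rot": [0, 0, 0], "gripper": 0}, {"linear": [8, 0, 0], "delta_rot": [0, 0, 0], "gripper": 0}, {"linear": [8, 0, 0], "delta_rot": [0, 0, 0], "gripper": 0}]'

```text
time_s: 42.1
tcp_pos: [0.4239, -0.0112, 0.0577]
ee_rot: [[-0.998, -0.062, 0.003], [-0.062, 0.998, 0.002], [-0.003, 0.002, -1.0]]
ft_force: [3.0, 8.9, 7.2]
width: 0.0268
gripper_force: 39.2
```

send_rows --targets '[{"linear": [1, 0, 0], "delta_rot": [0, 0, 0], "gripper": 0}, {"linear": [2, 0, 0], "delta_rot": [0, 0, 0], "gripper": 0}, {"linear": [2, 0, 0], "delta_rot": [0, 0, 0], "gripper": 0}]'

```text
time_s: 42.48
tcp_pos: [0.4238, -0.0113, 0.0578]
ee_rot: [[-0.998, -0.062, 0.006], [-0.062, 0.998, 0.003], [-0.006, 0.002, -1.0]]
ft_force: [16.2, 10.9, -8.1]
width: 0.0265
gripper_force: 40.1
```

send_rows --targets '[{"linear": [-2, 0, 0], "delta_rot": [0, 0, 0], "gripper": 1}, {"linear": [-2, 0, 0], "delta_rot": [0, 0, 0], "gripper": 1}, {"linear": [-2, 0, 0], "delta_rot": [0, 0, 0], "gripper": 1}, {"linear": [-2, 0, 0], "delta_rot": [0, 0, 0], "gripper": 1}]'

```text
time_s: 42.98
tcp_pos: [0.4226, -0.012, 0.057]
ee_rot: [[-0.998, -0.061, -0.0], [-0.061, 0.998, -0.0], [0.0, -0.0, -1.0]]
ft_force: [-0.1, 0.5, 0.1]
width: 0.0855
gripper_force: 0.0
```

send_rows --targets '[{"linear": [0, 0, -40], "delta_rot": [0, 0, 0], "gripper": 1}, {"linear": [0, 0, -90], "delta_rot": [0, 0, 0], "gripper": 1}, {"linear": [0, 0, -120], "delta_rot": [0, 0, 0], "gripper": 1}, {"linear": [0, 0, -120], "delta_rot": [0, 0, 0], "gripper": 1}]'

```text
time_s: 43.48
tcp_pos: [0.4237, -0.0122, 0.1787]
ee_rot: [[-0.998, -0.061, 0.003], [-0.061, 0.998, -0.001], [-0.003, -0.001, -1.0]]
ft_force: [-0.3, -0.5, -1.1]
width: 0.0854
gripper_force: 0.0
```

send_rows --targets '[{"linear": [50, -225, 0], "delta_rot": [0, 0, 0], "gripper": 1}, {"linear": [50, -225, 0], "delta_rot": [0, 0, 0], "gripper": 1}, {"linear": [50, -225, 0], "delta_rot": [0, 0, 0], "gripper": 1}, {"linear": [50, -225, 0], "delta_rot": [0, 0, 0], "gripper": 1}, {"linear": [50, -225, 0], "delta_rot": [0, 0, 0], "gripper": 1}]'

```text
time_s: 44.1
tcp_pos: [0.3858, -0.2418, 0.1758]
ee_rot: [[-0.998, -0.057, -0.001], [-0.057, 0.998, 0.001], [0.001, 0.001, -1.0]]
ft_force: [0.6, 0.6, -0.7]
width: 0.085
gripper_force: 0.0
```

Run:
```python
from h import *
im,d=arm.snapshot('top');s=softteal(im)
print('A on rail',fitbox('top',s,[.506,.049,.065],.038,(.056,.040,.014),pad=16))
print('B on rail',fitbox('top',s,[.510,-.056,.065],.038,(.056,.040,.014),pad=16))
cv2.imwrite('pics/l.png',cv2.resize(im[180:400,200:560][...,::-1],(0,0),fx=2.2,fy=2.2,interpolation=cv2.INTER_CUBIC))
ims,_=arm.snapshot('scene')
h=cv2.cvtColor(ims,cv2.COLOR_RGB2HSV); w=((h[...,0]<25)&(h[...,0]>8)&(h[...,1]>90)).astype(float)
print('board',fitbox('scene',w,(.43,-.40,1.49),0,(.13,.25,.014),pad=55))
plan([(.5105,-.0562,.17,183.8),(.5105,-.0562,.0555,183.8)])
```

```text
A on rail (array([0.505 , 0.0502, 0.079 ]), np.float64(0.08931631655214926))
B on rail (array([ 0.5085, -0.0563,  0.0901]), np.float64(0.1747707759977143))
board (array([ 0.4284, -0.3994,  1.4961]), np.float64(0.054515511833883326))
t 44.20 from [ 0.386  -0.2392  0.176 ] -176.5 w 0.0853
  lin [-135.3, 175.2, 6.0] rz -0.0061 rows 4
   -> (0.5105, -0.0562, 0.17, 183.8)
  lin [-0.0, 0.0, 114.5] rz -0.0 rows 2
   -> (0.5105, -0.0562, 0.0555, 183.8)
```

View pics/l.png

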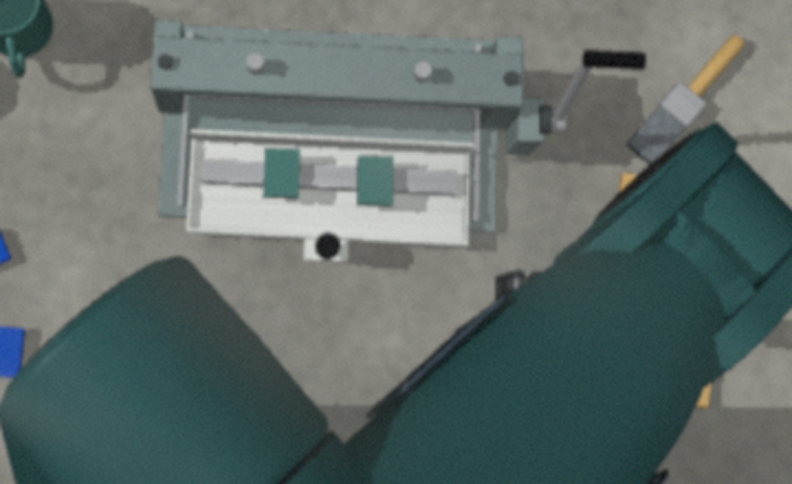

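The crop shows the bed out and both tiles still square on the rail, at (281,174) and (375,181). The lever is upright at rest at (613,59). Next I pick up tile B.

send_rows --targets '[{"linear": [-134.5, 175, 6], "delta_rot": [0, 0, -0.01], "gripper": 1}, {"linear": [-134.5, 175, 6], "delta_rot": [0, 0, -0.01], "gripper": 1}, {"linear": [-134.5, 175, 6], "delta_rot": [0, 0, -0.01], "gripper": 1}, {"linear": [-134.5, 175, 6], "delta_rot": [0, 0, -0.01], "gripper": 1}, {"linear": [-134.5, 175, 6], "delta_rot": [0, 0, -0.01], "gripper": 1}]'

```text
time_s: 44.82
tcp_pos: [0.5104, -0.0535, 0.1704]
ee_rot: [[-0.997, -0.076, -0.001], [-0.076, 0.997, 0.001], [0.001, 0.001, -1.0]]
ft_force: [0.7, 0.8, 0.0]
width: 0.0855
gripper_force: 0.0
```

Run:
```python
from h import *
plan([(.5098,-.0563,.0555,184.2)])
```

```text
t 44.83 from [ 0.5104 -0.0535  0.1704] -175.6 w 0.0855
  lin [0.8, -2.8, 114.9] rz 0.0028 rows 2
   -> (0.5098, -0.0563, 0.0555, 184.2)
```

send_rows --targets '[{"linear": [0.5, -0.5, 50], "delta_rot": [0, 0, 0], "gripper": 1}, {"linear": [0.5, -0.5, 95], "delta_rot": [0, 0, 0], "gripper": 1}, {"linear": [0.5, -0.5, 110], "delta_rot": [0, 0, 0], "gripper": 1}, {"linear": [0.5, -0.5, 115], "delta_rot": [0, 0, 0], "gripper": 1}, {"linear": [0.5, -0.5, 115], "delta_rot": [0, 0, 0], "gripper": 1}]'

```text
time_s: 45.45
tcp_pos: [0.5096, -0.0572, 0.0563]
ee_rot: [[-0.997, -0.071, 0.0], [-0.071, 0.997, -0.0], [-0.0, -0.0, -1.0]]
ft_force: [-0.3, -0.1, 0.9]
width: 0.0855
gripper_force: 0.0
```

send_rows --targets '[{"linear": [0, 0, 0], "delta_rot": [0, 0, 0], "gripper": 0}, {"linear": [0, 0, 0], "delta_rot": [0, 0, 0], "gripper": 0}, {"linear": [0, 0, 0], "delta_rot": [0, 0, 0], "gripper": 0}, {"linear": [0, 0, 0], "delta_rot": [0, 0, 0], "gripper": 0}, {"linear": [0, 0, 0], "delta_rot": [0, 0, 0], "gripper": 0}]' --newtons 60

```text
time_s: 46.08
tcp_pos: [0.5102, -0.0574, 0.0568]
ee_rot: [[-0.997, -0.071, 0.001], [-0.071, 0.997, -0.0], [-0.001, -0.0, -1.0]]
ft_force: [-1.5, 1.0, 9.5]
width: 0.0382
gripper_force: 60.0
```

send_rows --targets '[{"linear": [0, 0, -30], "delta_rot": [0, 0, 0], "gripper": 0}, {"linear": [0, 0, -80], "delta_rot": [0, 0, 0], "gripper": 0}, {"linear": [0, 0, -115], "delta_rot": [0, 0, 0], "gripper": 0}, {"linear": [0, 0, -115], "delta_rot": [0, 0, 0], "gripper": 0}]'

```text
time_s: 46.58
tcp_pos: [0.5109, -0.0576, 0.1734]
ee_rot: [[-0.997, -0.071, 0.004], [-0.071, 0.997, -0.001], [-0.004, -0.002, -1.0]]
ft_force: [0.3, -0.2, -1.4]
width: 0.0382
gripper_force: 61.1
```

Run:
```python
from h import *
plan([(.473,-.402,.17,178),(.473,-.402,.034,178)])
```

```text
t 46.58 from [ 0.5109 -0.0576  0.1734] -175.9 w 0.0382
  lin [31.2, -170.4, 1.7] rz 0.0531 rows 3
  lin [22.1, -171.8, 1.7] rz 0.0531 rows 3
   -> (0.473, -0.402, 0.17, 178)
  lin [0.0, 0.0, 136.0] rz -0.0 rows 3
   -> (0.473, -0.402, 0.034, 178)
```

send_rows --targets '[{"linear": [73, -167, 2], "delta_rot": [0, 0, 0.053], "gripper": 0}, {"linear": [73, -167, 2], "delta_rot": [0, 0, 0.053], "gripper": 0}, {"linear": [73, -167, 2], "delta_rot": [0, 0, 0.053], "gripper": 0}, {"linear": [73, -167, 2], "delta_rot": [0, 0, 0.053], "gripper": 0}]'

```text
time_s: 47.08
tcp_pos: [0.4473, -0.2319, 0.168]
ee_rot: [[-1.0, -0.014, -0.001], [-0.014, 1.0, 0.0], [0.001, 0.0, -1.0]]
ft_force: [1.1, 0.8, -0.7]
width: 0.0381
gripper_force: 61.0
```

send_rows --targets '[{"linear": [-20, -172, 2], "delta_rot": [0, 0, 0.053], "gripper": 0}, {"linear": [-20, -172, 2], "delta_rot": [0, 0, 0.053], "gripper": 0}, {"linear": [-20, -172, 2], "delta_rot": [0, 0, 0.053], "gripper": 0}, {"linear": [-20, -172, 2], "delta_rot": [0, 0, 0.053], "gripper": 0}, {"linear": [-20, -172, 2], "delta_rot": [0, 0, 0.053], "gripper": 0}]'

```text
time_s: 47.7
tcp_pos: [0.4718, -0.3995, 0.1661]
ee_rot: [[-0.999, 0.034, -0.001], [0.034, 0.999, 0.001], [0.001, 0.001, -1.0]]
ft_force: [0.2, 0.1, -0.7]
width: 0.0381
gripper_force: 61.0
```

Run:
```python
from h import *
plan([(.473,-.402,.038,178)])
im,d=arm.snapshot('scene');s=softteal(im);st=arm.get_state();p=st['tcp_pos']
print('B held',p,fitbox('scene',s,[p[0],p[1],0],p[2]-.0185,(.056,.040,.014),pad=20))
```

```text
t 47.70 from [ 0.4718 -0.3995  0.1661] 178.0 w 0.0381
  lin [-1.2, -2.5, 128.1] rz 0.0005 rows 3
   -> (0.473, -0.402, 0.038, 178)
B held [ 0.4719 -0.3992  0.1666] (array([ 0.4744, -0.4037,  0.3289]), np.float64(0.11353278075966086))
```

send_rows --targets '[{"linear": [0, 0, 50], "delta_rot": [0, 0, 0], "gripper": 0}, {"linear": [0, 0, 95], "delta_rot": [0, 0, 0], "gripper": 0}, {"linear": [0, 0, 120], "delta_rot": [0, 0, 0], "gripper": 0}, {"linear": [0, 0, 128], "delta_rot": [0, 0, 0], "gripper": 0}, {"linear": [0, 0, 128], "delta_rot": [0, 0, 0], "gripper": 0}]'

```text
time_s: 48.38
tcp_pos: [0.4721, -0.4, 0.0395]
ee_rot: [[-0.999, 0.034, 0.0], [0.034, 0.999, -0.0], [-0.0, -0.0, -1.0]]
ft_force: [0.4, -0.1, 0.1]
width: 0.038
gripper_force: 61.0
```

send_rows --targets '[{"linear": [0, 0, 1.5], "delta_rot": [0, 0, 0], "gripper": 0}, {"linear": [0, 0, 3], "delta_rot": [0, 0, 0], "gripper": 0}, {"linear": [0, 0, 3], "delta_rot": [0, 0, 0], "gripper": 0}]'

```text
time_s: 48.75
tcp_pos: [0.4719, -0.4007, 0.0363]
ee_rot: [[-0.999, 0.035, 0.0], [0.035, 0.999, -0.0], [-0.0, -0.0, -1.0]]
ft_force: [-1.0, -0.4, -1.5]
width: 0.0384
gripper_force: 61.0
```

send_rows --targets '[{"linear": [0, 0, 1], "delta_rot": [0, 0, 0], "gripper": 0}, {"linear": [0, 0, 1.5], "delta_rot": [0, 0, 0], "gripper": 0}, {"linear": [0, 0, 1.5], "delta_rot": [0, 0, 0], "gripper": 0}]'

```text
time_s: 49.12
tcp_pos: [0.4718, -0.4006, 0.0344]
ee_rot: [[-0.999, 0.035, -0.0], [0.035, 0.999, 0.0], [0.0, 0.0, -1.0]]
ft_force: [-0.5, -0.1, -0.1]
width: 0.0382
gripper_force: 61.0
```

send_rows --targets '[{"linear": [0, 0, 1], "delta_rot": [0, 0, 0], "gripper": 0}, {"linear": [0, 0, 1.5], "delta_rot": [0, 0, 0], "gripper": 0}, {"linear": [0, 0, 1.5], "delta_rot": [0, 0, 0], "gripper": 0}]'

```text
time_s: 49.5
tcp_pos: [0.4718, -0.4006, 0.0329]
ee_rot: [[-0.999, 0.035, -0.0], [0.035, 0.999, 0.0], [0.0, 0.0, -1.0]]
ft_force: [0.6, -0.3, -1.1]
width: 0.0382
gripper_force: 61.0
```

send_rows --targets '[{"linear": [0, 0, 0.5], "delta_rot": [0, 0, 0], "gripper": 0}, {"linear": [0, 0, 0.5], "delta_rot": [0, 0, 0], "gripper": 0}]'

```text
time_s: 49.75
tcp_pos: [0.4719, -0.4006, 0.0329]
ee_rot: [[-0.999, 0.035, 0.0], [0.035, 0.999, -0.0], [-0.0, -0.0, -1.0]]
ft_force: [-2.5, 1.8, 5.2]
width: 0.0381
gripper_force: 61.7
```

Contact with the board. I release, lift and go back for tile A.

send_rows --targets '[{"linear": [0, 0, 0], "delta_rot": [0, 0, 0], "gripper": 0.85}, {"linear": [0, 0, 0], "delta_rot": [0, 0, 0], "gripper": 0.85}, {"linear": [0, 0, 0], "delta_rot": [0, 0, 0], "gripper": 0.85}, {"linear": [0, 0, 0], "delta_rot": [0, 0, 0], "gripper": 0.85}]'

```text
time_s: 50.25
tcp_pos: [0.4719, -0.4006, 0.0325]
ee_rot: [[-0.999, 0.035, 0.0], [0.035, 0.999, 0.0], [-0.0, 0.0, -1.0]]
ft_force: [0.6, -0.1, 0.5]
width: 0.0728
gripper_force: 0.0
```

send_rows --targets '[{"linear": [0, 0, -20], "delta_rot": [0, 0, 0], "gripper": 1}, {"linear": [0, 0, -70], "delta_rot": [0, 0, 0], "gripper": 1}, {"linear": [0, 0, -120], "delta_rot": [0, 0, 0], "gripper": 1}, {"linear": [0, 0, -140], "delta_rot": [0, 0, 0], "gripper": 1}, {"linear": [0, 0, -140], "delta_rot": [0, 0, 0], "gripper": 1}]'

```text
time_s: 50.88
tcp_pos: [0.4723, -0.4011, 0.1738]
ee_rot: [[-0.999, 0.035, 0.002], [0.035, 0.999, -0.002], [-0.002, -0.002, -1.0]]
ft_force: [0.2, -0.6, -0.7]
width: 0.0856
gripper_force: 0.0
```

Run:
```python
from h import *
plan([(.45,-.23,.17,181),(.506,.0495,.17,184.2),(.506,.0495,.0565,184.2)])
im,d=arm.snapshot('top');s=softteal(im)
print('A on rail',fitbox('top',s,[.506,.049,.065],.038,(.056,.040,.014),pad=16))
im,d=arm.snapshot('scene');s=softteal(im)
print('B board',fitbox('scene',s,[.473,-.401,0],.014,(.056,.040,.014),pad=16))
```

```text
t 50.88 from [ 0.4723 -0.4011  0.1738] 178.0 w 0.0856
  lin [28.3, 170.3, 3.8] rz -0.0522 rows 3
   -> (0.45, -0.23, 0.17, 181)
  lin [-60.9, 278.5, -0.0] rz -0.0559 rows 5
   -> (0.506, 0.0495, 0.17, 184.2)
  lin [-0.0, 0.0, 113.5] rz -0.0 rows 2
   -> (0.506, 0.0495, 0.0565, 184.2)
A on rail (array([0.5052, 0.0502, 0.0763]), np.float64(0.19920181252360056))
B board (array([ 0.4719, -0.4009,  0.1515]), np.float64(0.2717278860349727))
```

send_rows --targets '[{"linear": [28.3, 170.3, 3], "delta_rot": [0, 0, -0.052], "gripper": 1}, {"linear": [28.3, 170.3, 3], "delta_rot": [0, 0, -0.052], "gripper": 1}, {"linear": [28.3, 170.3, 3], "delta_rot": [0, 0, -0.052], "gripper": 1}, {"linear": [28.3, 170.3, 3], "delta_rot": [0, 0, -0.052], "gripper": 1}]'

```text
time_s: 51.48
tcp_pos: [0.4483, -0.2263, 0.1685]
ee_rot: [[-1.0, -0.02, -0.002], [-0.02, 1.0, 0.002], [0.002, 0.002, -1.0]]
ft_force: [0.1, -0.6, -0.0]
width: 0.0853
gripper_force: 0.0
```

send_rows --targets '[{"linear": [-60.9, 278.5, 0], "delta_rot": [0, 0, -0.056], "gripper": 1}, {"linear": [-60.9, 278.5, 0], "delta_rot": [0, 0, -0.056], "gripper": 1}, {"linear": [-60.9, 278.5, 0], "delta_rot": [0, 0, -0.056], "gripper": 1}, {"linear": [-60.9, 278.5, 0], "delta_rot": [0, 0, -0.056], "gripper": 1}, {"linear": [-60.9, 278.5, 0], "delta_rot": [0, 0, -0.056], "gripper": 1}]'

```text
time_s: 52.1
tcp_pos: [0.5059, 0.0522, 0.1684]
ee_rot: [[-0.997, -0.075, -0.001], [-0.075, 0.997, 0.0], [0.001, 0.0, -1.0]]
ft_force: [0.3, -1.4, 0.6]
width: 0.0852
gripper_force: 0.0
```

send_rows --targets '[{"linear": [0, 0, 0], "delta_rot": [0, 0, 0], "gripper": 1}, {"linear": [0, 0, 0], "delta_rot": [0, 0, 0], "gripper": 1}]'

```text
time_s: 52.35
tcp_pos: [0.5056, 0.0493, 0.1687]
ee_rot: [[-0.997, -0.073, -0.001], [-0.073, 0.997, -0.0], [0.001, -0.0, -1.0]]
ft_force: [-0.5, -0.7, -0.7]
width: 0.0852
gripper_force: 0.0
```

Run:
```python
from h import *
plan([(.506,.0495,.0565,184.2)])
```

```text
t 52.35 from [0.5056 0.0493 0.1687] -175.8 w 0.0852
  lin [-0.4, 0.1, 112.2] rz -0.0004 rows 2
   -> (0.506, 0.0495, 0.0565, 184.2)
```

send_rows --targets '[{"linear": [0, 0, 50], "delta_rot": [0, 0, 0], "gripper": 1}, {"linear": [0, 0, 95], "delta_rot": [0, 0, 0], "gripper": 1}, {"linear": [0, 0, 108], "delta_rot": [0, 0, 0], "gripper": 1}, {"linear": [0, 0, 112.5], "delta_rot": [0, 0, 0], "gripper": 1}, {"linear": [0, 0, 112.5], "delta_rot": [0, 0, 0], "gripper": 1}]'

```text
time_s: 52.98
tcp_pos: [0.5063, 0.0497, 0.058]
ee_rot: [[-0.997, -0.073, 0.001], [-0.073, 0.997, -0.0], [-0.001, -0.0, -1.0]]
ft_force: [-0.5, -0.1, -0.2]
width: 0.0856
gripper_force: 0.0
```

send_rows --targets '[{"linear": [0, 0, 0], "delta_rot": [0, 0, 0], "gripper": 0}, {"linear": [0, 0, 0], "delta_rot": [0, 0, 0], "gripper": 0}, {"linear": [0, 0, 0], "delta_rot": [0, 0, 0], "gripper": 0}, {"linear": [0, 0, 0], "delta_rot": [0, 0, 0], "gripper": 0}, {"linear": [0, 0, 0], "delta_rot": [0, 0, 0], "gripper": 0}]' --newtons 60

```text
time_s: 53.6
tcp_pos: [0.5062, 0.0501, 0.0578]
ee_rot: [[-0.997, -0.073, 0.002], [-0.073, 0.997, -0.0], [-0.002, -0.0, -1.0]]
ft_force: [-0.7, 0.5, 10.7]
width: 0.0377
gripper_force: 59.7
```

send_rows --targets '[{"linear": [0, 0, -30], "delta_rot": [0, 0, 0], "gripper": 0}, {"linear": [0, 0, -80], "delta_rot": [0, 0, 0], "gripper": 0}, {"linear": [0, 0, -113], "delta_rot": [0, 0, 0], "gripper": 0}, {"linear": [0, 0, -113], "delta_rot": [0, 0, 0], "gripper": 0}]'

```text
time_s: 54.1
tcp_pos: [0.5068, 0.0501, 0.1722]
ee_rot: [[-0.997, -0.073, 0.004], [-0.073, 0.997, -0.0], [-0.004, -0.001, -1.0]]
ft_force: [-0.9, -0.0, -1.8]
width: 0.0379
gripper_force: 61.0
```

Run:
```python
from h import *
plan([(.42,-.2,.17,181),(.378,-.395,.17,178),(.378,-.395,.039,178)])
```

```text
t 54.10 from [0.5068 0.0501 0.1722] -175.8 w 0.0379
  lin [104.9, -243.0, 2.2] rz 0.0559 rows 5
   -> (0.42, -0.2, 0.17, 181)
  lin [45.4, -194.2, -0.0] rz 0.0524 rows 4
   -> (0.378, -0.395, 0.17, 178)
  lin [0.0, 0.0, 131.0] rz -0.0 rows 3
   -> (0.378, -0.395, 0.039, 178)
```

send_rows --targets '[{"linear": [105, -243, 2], "delta_rot": [0, 0, 0.056], "gripper": 0}, {"linear": [105, -243, 2], "delta_rot": [0, 0, 0.056], "gripper": 0}, {"linear": [105, -243, 2], "delta_rot": [0, 0, 0.056], "gripper": 0}, {"linear": [105, -243, 2], "delta_rot": [0, 0, 0.056], "gripper": 0}, {"linear": [105, -243, 2], "delta_rot": [0, 0, 0.056], "gripper": 0}]'

```text
time_s: 54.72
tcp_pos: [0.4172, -0.2025, 0.167]
ee_rot: [[-1.0, -0.013, -0.001], [-0.013, 1.0, 0.0], [0.001, 0.0, -1.0]]
ft_force: [0.2, 0.3, -0.6]
width: 0.0378
gripper_force: 61.0
```

send_rows --targets '[{"linear": [45, -194, 0], "delta_rot": [0, 0, 0.052], "gripper": 0}, {"linear": [45, -194, 0], "delta_rot": [0, 0, 0.052], "gripper": 0}, {"linear": [45, -194, 0], "delta_rot": [0, 0, 0.052], "gripper": 0}, {"linear": [45, -194, 0], "delta_rot": [0, 0, 0.052], "gripper": 0}, {"linear": [45, -194, 0], "delta_rot": [0, 0, 0.052], "gripper": 0}]'

```text
time_s: 55.35
tcp_pos: [0.3769, -0.3943, 0.1671]
ee_rot: [[-0.999, 0.035, -0.001], [0.035, 0.999, 0.002], [0.001, 0.002, -1.0]]
ft_force: [0.3, 0.6, -1.0]
width: 0.038
gripper_force: 61.0
```

Run:
```python
from h import *
plan([(.378,-.395,.039,178)])
im,d=arm.snapshot('scene');s=softteal(im);st=arm.get_state();p=st['tcp_pos']
print('A held',p,fitbox('scene',s,[p[0],p[1],0],p[2]-.0195,(.056,.040,.014),pad=16))
print('B board',fitbox('scene',s,[.473,-.401,0],.014,(.056,.040,.014),pad=16))
```

```text
t 55.35 from [ 0.3769 -0.3943  0.1671] 178.0 w 0.038
  lin [-1.1, -0.7, 128.1] rz -0.0005 rows 3
   -> (0.378, -0.395, 0.039, 178)
A held [ 0.3772 -0.3935  0.1673] (array([ 0.3809, -0.3977,  0.3153]), np.float64(0.10571457727640873))
B board (array([ 0.4715, -0.4014,  0.1511]), np.float64(0.2730017753670881))
```

send_rows --targets '[{"linear": [0, 0, 50], "delta_rot": [0, 0, 0], "gripper": 0}, {"linear": [0, 0, 95], "delta_rot": [0, 0, 0], "gripper": 0}, {"linear": [0, 0, 120], "delta_rot": [0, 0, 0], "gripper": 0}, {"linear": [0, 0, 130], "delta_rot": [0, 0, 0], "gripper": 0}, {"linear": [0, 0, 130], "delta_rot": [0, 0, 0], "gripper": 0}]'

```text
time_s: 56.02
tcp_pos: [0.3774, -0.3939, 0.0382]
ee_rot: [[-0.999, 0.034, -0.0], [0.034, 0.999, 0.0], [0.0, 0.0, -1.0]]
ft_force: [1.6, -0.4, -0.2]
width: 0.0378
gripper_force: 61.0
```

send_rows --targets '[{"linear": [0, 0, 1], "delta_rot": [0, 0, 0], "gripper": 0}, {"linear": [0, 0, 2], "delta_rot": [0, 0, 0], "gripper": 0}, {"linear": [0, 0, 2], "delta_rot": [0, 0, 0], "gripper": 0}]'

```text
time_s: 56.4
tcp_pos: [0.3771, -0.3949, 0.0364]
ee_rot: [[-0.999, 0.035, 0.0], [0.035, 0.999, -0.001], [-0.0, -0.001, -1.0]]
ft_force: [-1.0, -0.9, -1.4]
width: 0.0378
gripper_force: 61.0
```

send_rows --targets '[{"linear": [0, 0, 1], "delta_rot": [0, 0, 0], "gripper": 0}, {"linear": [0, 0, 1], "delta_rot": [0, 0, 0], "gripper": 0}]'

```text
time_s: 56.65
tcp_pos: [0.377, -0.3947, 0.035]
ee_rot: [[-0.999, 0.035, 0.0], [0.035, 0.999, 0.0], [0.0, 0.0, -1.0]]
ft_force: [0.8, -0.4, -1.6]
width: 0.038
gripper_force: 61.0
```

send_rows --targets '[{"linear": [0, 0, 1], "delta_rot": [0, 0, 0], "gripper": 0}, {"linear": [0, 0, 1], "delta_rot": [0, 0, 0], "gripper": 0}]'

```text
time_s: 56.9
tcp_pos: [0.377, -0.3948, 0.034]
ee_rot: [[-0.999, 0.035, 0.0], [0.035, 0.999, -0.0], [-0.0, -0.0, -1.0]]
ft_force: [-0.9, -0.7, -0.5]
width: 0.038
gripper_force: 61.0
```

send_rows --targets '[{"linear": [0, 0, 0.7], "delta_rot": [0, 0, 0], "gripper": 0}, {"linear": [0, 0, 0.7], "delta_rot": [0, 0, 0], "gripper": 0}]'

```text
time_s: 57.15
tcp_pos: [0.377, -0.3948, 0.0339]
ee_rot: [[-0.999, 0.035, 0.0], [0.035, 0.999, -0.0], [-0.0, -0.0, -1.0]]
ft_force: [-2.9, 2.3, 11.0]
width: 0.0379
gripper_force: 62.4
```

Contact. I release, lift and go to the knob.

send_rows --targets '[{"linear": [0, 0, 0], "delta_rot": [0, 0, 0], "gripper": 0.85}, {"linear": [0, 0, 0], "delta_rot": [0, 0, 0], "gripper": 0.85}, {"linear": [0, 0, 0], "delta_rot": [0, 0, 0], "gripper": 0.85}, {"linear": [0, 0, 0], "delta_rot": [0, 0, 0], "gripper": 0.85}]'

```text
time_s: 57.65
tcp_pos: [0.377, -0.3947, 0.0332]
ee_rot: [[-0.999, 0.035, -0.0], [0.035, 0.999, 0.0], [0.0, 0.0, -1.0]]
ft_force: [-0.5, 0.1, -0.6]
width: 0.0724
gripper_force: 0.0
```

send_rows --targets '[{"linear": [0, 0, -20], "delta_rot": [0, 0, 0], "gripper": 1}, {"linear": [0, 0, -70], "delta_rot": [0, 0, 0], "gripper": 1}, {"linear": [0, 0, -115], "delta_rot": [0, 0, 0], "gripper": 1}, {"linear": [0, 0, -125], "delta_rot": [0, 0, 0], "gripper": 1}, {"linear": [0, 0, -125], "delta_rot": [0, 0, 0], "gripper": 1}]'

```text
time_s: 58.28
tcp_pos: [0.377, -0.3948, 0.1582]
ee_rot: [[-0.999, 0.035, 0.0], [0.035, 0.999, -0.0], [-0.0, -0.0, -1.0]]
ft_force: [0.4, 0.2, -0.8]
width: 0.0849
gripper_force: 0.0
```

Run:
```python
from h import *
plan([(.4,-.2,.16,181),(.424,-.0115,.16,183.8),(.424,-.0115,.055,183.8)])
```

```text
t 58.27 from [ 0.377  -0.3948  0.1582] 178.0 w 0.0849
  lin [-16.2, 195.5, -1.8] rz -0.0523 rows 4
   -> (0.4, -0.2, 0.16, 181)
  lin [-27.3, 188.1, -0.0] rz -0.0489 rows 4
   -> (0.424, -0.0115, 0.16, 183.8)
  lin [-0.0, 0.0, 105.0] rz -0.0 rows 2
   -> (0.424, -0.0115, 0.055, 183.8)
```

send_rows --targets '[{"linear": [-16, 195.5, -2], "delta_rot": [0, 0, -0.052], "gripper": 1}, {"linear": [-16, 195.5, -2], "delta_rot": [0, 0, -0.052], "gripper": 1}, {"linear": [-16, 195.5, -2], "delta_rot": [0, 0, -0.052], "gripper": 1}, {"linear": [-16, 195.5, -2], "delta_rot": [0, 0, -0.052], "gripper": 1}, {"linear": [-16, 195.5, -2], "delta_rot": [0, 0, -0.052], "gripper": 1}]'

```text
time_s: 58.9
tcp_pos: [0.3996, -0.1994, 0.1594]
ee_rot: [[-1.0, -0.018, -0.001], [-0.018, 1.0, 0.001], [0.001, 0.001, -1.0]]
ft_force: [-0.4, 0.0, -0.3]
width: 0.0853
gripper_force: 0.0
```

send_rows --targets '[{"linear": [-27, 188, 0], "delta_rot": [0, 0, -0.049], "gripper": 1}, {"linear": [-27, 188, 0], "delta_rot": [0, 0, -0.049], "gripper": 1}, {"linear": [-27, 188, 0], "delta_rot": [0, 0, -0.049], "gripper": 1}, {"linear": [-27, 188, 0], "delta_rot": [0, 0, -0.049], "gripper": 1}, {"linear": [-27, 188, 0], "delta_rot": [0, 0, -0.049], "gripper": 1}]'

```text
time_s: 59.52
tcp_pos: [0.4239, -0.0123, 0.1598]
ee_rot: [[-0.998, -0.066, -0.001], [-0.066, 0.998, -0.0], [0.001, -0.0, -1.0]]
ft_force: [-0.3, -0.5, -0.4]
width: 0.0855
gripper_force: 0.0
```

Run:
```python
from h import *
plan([(.424,-.0115,.055,183.8)])
im,d=arm.snapshot('scene');s=softteal(im)
print('A board',fitbox('scene',s,[.377,-.395,0],.014,(.056,.040,.014),pad=16))
print('B board',fitbox('scene',s,[.472,-.401,0],.014,(.056,.040,.014),pad=16))
P=cloud('scene',d)
for p in([.377,-.395,.028],[.472,-.401,.028]):
    u,v=proj('scene',p).round().astype(int); print(u,v,'z',np.median(P[v-2:v+3,u-3:u+4,2]))
cv2.imwrite('pics/m.png',cv2.resize(im[200:340,110:380][...,::-1],(0,0),fx=2.9,fy=2.9,interpolation=cv2.INTER_CUBIC))
```

```text
t 59.52 from [ 0.4239 -0.0123  0.1598] -176.2 w 0.0855
  lin [-0.1, 0.8, 104.8] rz -0.0004 rows 2
   -> (0.424, -0.0115, 0.055, 183.8)
A board (array([ 0.3781, -0.3952,  0.1526]), np.float64(0.3809244773052981))
B board (array([ 0.4715, -0.4014,  0.1638]), np.float64(0.3365530969388437))
165 260 z 0.025764437263698068
156 280 z 0.02607522282489244
```

send_rows --targets '[{"linear": [0, 0.5, 50], "delta_rot": [0, 0, 0], "gripper": 1}, {"linear": [0, 0.5, 90], "delta_rot": [0, 0, 0], "gripper": 1}, {"linear": [0, 0.5, 104], "delta_rot": [0, 0, 0], "gripper": 1}, {"linear": [0, 0.5, 104], "delta_rot": [0, 0, 0], "gripper": 1}]'

```text
time_s: 60.08
tcp_pos: [0.423, -0.0125, 0.0554]
ee_rot: [[-0.998, -0.063, -0.002], [-0.063, 0.998, 0.0], [0.002, 0.0, -1.0]]
ft_force: [-0.6, -0.1, 0.3]
width: 0.0853
gripper_force: 0.0
```

send_rows --targets '[{"linear": [0, 0, 0], "delta_rot": [0, 0, 0], "gripper": 0}, {"linear": [0, 0, 0], "delta_rot": [0, 0, 0], "gripper": 0}, {"linear": [0, 0, 0], "delta_rot": [0, 0, 0], "gripper": 0}, {"linear": [0, 0, 0], "delta_rot": [0, 0, 0], "gripper": 0}, {"linear": [0, 0, 0], "delta_rot": [0, 0, 0], "gripper": 0}]' --newtons 40

```text
time_s: 60.7
tcp_pos: [0.424, -0.0112, 0.0569]
ee_rot: [[-0.998, -0.066, 0.001], [-0.066, 0.998, -0.001], [-0.001, -0.001, -1.0]]
ft_force: [-1.5, -1.7, 7.7]
width: 0.0269
gripper_force: 38.9
```

send_rows --targets '[{"linear": [-5, 0, 0], "delta_rot": [0, 0, 0], "gripper": 0}, {"linear": [-15, 0, 0], "delta_rot": [0, 0, 0], "gripper": 0}, {"linear": [-27, 0, 0], "delta_rot": [0, 0, 0], "gripper": 0}, {"linear": [-39, 0, 0], "delta_rot": [0, 0, 0], "gripper": 0}, {"linear": [-50, 0, 0], "delta_rot": [0, 0, 0], "gripper": 0}]'

```text
time_s: 61.32
tcp_pos: [0.474, -0.008, 0.0569]
ee_rot: [[-0.998, -0.066, 0.001], [-0.066, 0.998, -0.001], [-0.001, -0.001, -1.0]]
ft_force: [-2.9, -3.6, 8.9]
width: 0.0269
gripper_force: 39.0
```

send_rows --targets '[{"linear": [-12, 0, 0], "delta_rot": [0, 0, 0], "gripper": 0}, {"linear": [-24, 0, 0], "delta_rot": [0, 0, 0], "gripper": 0}, {"linear": [-34, 0, 0], "delta_rot": [0, 0, 0], "gripper": 0}, {"linear": [-40, 0, 0], "delta_rot": [0, 0, 0], "gripper": 0}, {"linear": [-43, 0, 0], "delta_rot": [0, 0, 0], "gripper": 0}]'

```text
time_s: 61.95
tcp_pos: [0.5169, -0.0053, 0.0569]
ee_rot: [[-0.998, -0.066, 0.001], [-0.066, 0.998, -0.001], [-0.001, -0.002, -1.0]]
ft_force: [-1.4, -4.6, 7.5]
width: 0.0268
gripper_force: 39.2
```

send_rows --targets '[{"linear": [-2, 0, 0], "delta_rot": [0, 0, 0], "gripper": 0}, {"linear": [-4, 0, 0], "delta_rot": [0, 0, 0], "gripper": 0}, {"linear": [-6, 0, 0], "delta_rot": [0, 0, 0], "gripper": 0}, {"linear": [-7, 0, 0], "delta_rot": [0, 0, 0], "gripper": 0}, {"linear": [-7, 0, 0], "delta_rot": [0, 0, 0], "gripper": 0}]'

```text
time_s: 62.58
tcp_pos: [0.5229, -0.0049, 0.0569]
ee_rot: [[-0.998, -0.066, -0.0], [-0.066, 0.998, -0.002], [0.0, -0.002, -1.0]]
ft_force: [-6.0, -5.1, 11.1]
width: 0.0266
gripper_force: 39.6
```

send_rows --targets '[{"linear": [-1, 0, 0], "delta_rot": [0, 0, 0], "gripper": 0}, {"linear": [-1.5, 0, 0], "delta_rot": [0, 0, 0], "gripper": 0}, {"linear": [-1.5, 0, 0], "delta_rot": [0, 0, 0], "gripper": 0}]'

```text
time_s: 62.95
tcp_pos: [0.5231, -0.0049, 0.0569]
ee_rot: [[-0.998, -0.066, -0.003], [-0.066, 0.998, -0.002], [0.003, -0.002, -1.0]]
ft_force: [-14.9, -6.9, 19.6]
width: 0.0269
gripper_force: 40.4
```

send_rows --targets '[{"linear": [0, 0, 0], "delta_rot": [0, 0, 0], "gripper": 1}, {"linear": [0, 0, 0], "delta_rot": [0, 0, 0], "gripper": 1}, {"linear": [0, 0, 0], "delta_rot": [0, 0, 0], "gripper": 1}, {"linear": [0, 0, 0], "delta_rot": [0, 0, 0], "gripper": 1}]'

```text
time_s: 63.45
tcp_pos: [0.5249, -0.0042, 0.0563]
ee_rot: [[-0.998, -0.066, 0.0], [-0.066, 0.998, 0.0], [-0.0, 0.0, -1.0]]
ft_force: [-0.2, 0.4, 0.2]
width: 0.0854
gripper_force: 0.0
```

send_rows --targets '[{"linear": [0, 0, -50], "delta_rot": [0, 0, 0], "gripper": 1}, {"linear": [0, 0, -110], "delta_rot": [0, 0, 0], "gripper": 1}, {"linear": [0, 0, -170], "delta_rot": [0, 0, 0], "gripper": 1}, {"linear": [0, 0, -200], "delta_rot": [0, 0, 0], "gripper": 1}, {"linear": [0, 0, -200], "delta_rot": [0, 0, 0], "gripper": 1}]'

```text
time_s: 64.08
tcp_pos: [0.5257, -0.0043, 0.2583]
ee_rot: [[-0.998, -0.066, 0.004], [-0.066, 0.998, -0.001], [-0.004, -0.001, -1.0]]
ft_force: [-0.3, 0.2, -0.3]
width: 0.0852
gripper_force: 0.0
```

send_rows --targets '[{"linear": [80, 150, 0], "delta_rot": [0, 0, 0], "gripper": 1}, {"linear": [80, 150, 0], "delta_rot": [0, 0, 0], "gripper": 1}, {"linear": [80, 150, 0], "delta_rot": [0, 0, 0], "gripper": 1}, {"linear": [80, 150, 0], "delta_rot": [0, 0, 0], "gripper": 1}, {"linear": [80, 150, 0], "delta_rot": [0, 0, 0], "gripper": 1}]'

```text
time_s: 64.7
tcp_pos: [0.4351, 0.1399, 0.2556]
ee_rot: [[-0.998, -0.067, -0.001], [-0.067, 0.998, -0.0], [0.001, -0.0, -1.0]]
ft_force: [0.2, -1.1, -0.8]
width: 0.0853
gripper_force: 0.0
```

Run:
```python
from h import *
im,d=arm.snapshot('top'); P=cloud('top',d);X,Y,Z=P[...,0],P[...,1],P[...,2]
k=(im.max(2)<45)&(abs(X-.52)<.05)&(abs(Y+.005)<.04)&(Z>.05)
v,u=np.nonzero(k);print('knob',k.sum(),onz('top',u.mean(),v.mean(),.066))
s=softteal(im)
for p in([.378,-.395,0],[.472,-.401,0]): print(fitbox('top',s,p,.014,(.056,.04,.014),pad=16))
k=(im.max(2)<50)&(abs(X-.62)<.06)&(abs(Y+.268)<.06)&(Z>.18)
print('lever',k.sum(),np.median(P[k],0) if k.any() else '')
cv2.imwrite('pics/n.png',cv2.resize(im[180:400,200:560][...,::-1],(0,0),fx=2.2,fy=2.2,interpolation=cv2.INTER_CUBIC))
```

```text
knob 62 [ 0.5235 -0.0025  0.066 ]
(array([ 0.3764, -0.3939, -0.0156]), np.float64(0.39004072537845996))
(array([ 0.4701, -0.3998, -0.022 ]), np.float64(0.3543072827603487))
lever 168 [ 0.6172 -0.266   0.2385]
```

View pics/n.png

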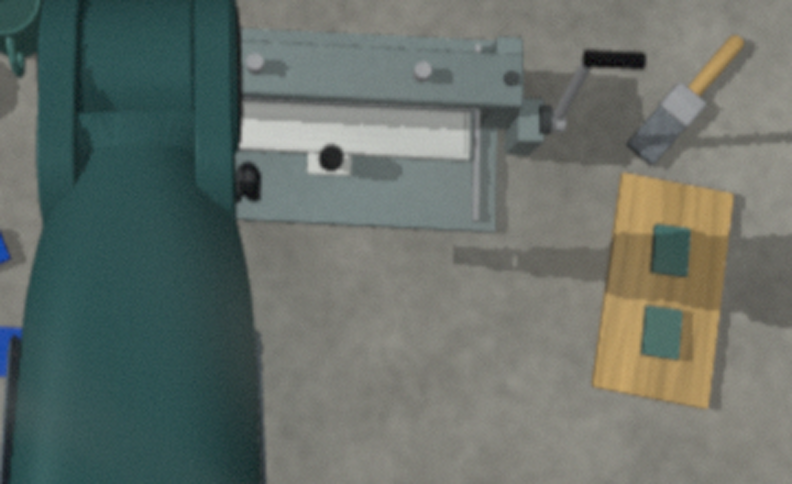

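The crop shows both tiles flat and apart on the board, at (671,250) and (662,332). The bed is home with the knob at (331,157), the lever is at rest, and the gripper is clear. Handing in.

```bash
python3 -c "
from station import arm
print(arm.job_done())"
```

```text
the job is handed in; nothing more can be done
None
```

I handed the job in at about 65 s; it gave no verdict back. Both teal tiles were pressed in one lever stroke and now lie flat and apart on the ware board; the empty bed is home, the lever is at rest, and I saw no sign of the mugs or brush being moved.

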